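Batch-test converter modules in a sprung nest

TASK

Press every converter module that is on the bench down into the pocket of its own size in the test nest until it is fully home and flush. With all of them home, half-press the white key to its first click and stay there for about a second, then press it fully down and let it go. Then unload the modules and set them all flat and upright in the black tray, leaving everything else on the bench undisturbed.

Things in the scene. Friction and masses are not known exactly. Their poses are not given: they have to be found in the camera images.
- mod_long: long converter module (may be absent), 0.22 kg, on the left at first: grey base 96 x 42 mm (x by y), 20 mm thick, its top face a green board; centred on it a finned aluminium heat sink 80 x 30 mm, 26 mm tall (46 mm in all): grip it across its 30 mm (along y). Origin: centre of the underside; z up; the same after a half turn about z
- mod_wide: wide converter module (may be absent), 0.22 kg, on the left at first: grey base 80 x 56 mm (x by y), 20 mm thick, its top face a green board; centred on it a finned aluminium heat sink 64 x 30 mm, 26 mm tall (46 mm in all): grip it across its 30 mm (along y). Origin: centre of the underside; z up; the same after a half turn about z
- mod_short: short converter module (may be absent), 0.22 kg, on the left at first: grey base 62 x 50 mm (x by y), 20 mm thick, its top face a green board; centred on it a finned aluminium heat sink 46 x 30 mm, 26 mm tall (46 mm in all): grip it across its 30 mm (along y). Origin: centre of the underside; z up; the same after a half turn about z
- mod_slim: slim converter module (may be absent), 0.22 kg, on the left at first: grey base 74 x 34 mm (x by y), 20 mm thick, its top face a green board; centred on it a finned aluminium heat sink 58 x 30 mm, 26 mm tall (46 mm in all): grip it across its 30 mm (along y). Origin: centre of the underside; z up; the same after a half turn about z
- nest: fixed grey block 288 (x) x 138 (y) x 34 mm with four pockets in a row along its x. Origin: centre of its underside. A sprung brass ball in each end wall of a pocket stops a module about 10 mm above the floor under its own weight; 5 to 15 N, kept level, pushes it home; a pull of a few N draws it out. Home, its green face is flush with the nest's top
- pocket_long (a point): centre of the floor of the pocket for the long module (pocket 100 mm along the nest's y, 46 mm along its x), 20 mm deep, 2 mm larger than its module on every side, floor 14 mm above the bench; at x = -103 mm of the nest; axes as the nest
- pocket_wide (a point): centre of the floor of the pocket for the wide module (pocket 84 mm along the nest's y, 60 mm along its x), 20 mm deep, 2 mm larger than its module on every side, floor 14 mm above the bench; at x = -32 mm of the nest; axes as the nest
- pocket_short (a point): centre of the floor of the pocket for the short module (pocket 66 mm along the nest's y, 54 mm along its x), 20 mm deep, 2 mm larger than its module on every side, floor 14 mm above the bench; at x = 43 mm of the nest; axes as the nest
- pocket_slim (a point): centre of the floor of the pocket for the slim module (pocket 78 mm along the nest's y, 38 mm along its x), 20 mm deep, 2 mm larger than its module on every side, floor 14 mm above the bench; at x = 107 mm of the nest; axes as the nest
- tray: fixed black outgoing tray with a grey lining, 290 (x) x 140 (y) mm outside, walls 4 mm thick and 20 mm high, to the right of the nest; holds the modules side by side, lengths across it. Origin: centre of its underside
- tray_floor (a point): centre of the tray's inner floor (282 x 132 mm), 4 mm above the bench; axes as the tray
- key_box: fixed grey key box 90 x 90 x 42 mm at the far right with a white square key 44 x 44 mm on top. Origin: centre of its underside
- key_top (a point): centre of the white key's top face, 62 mm above the bench when up; it sinks with the key, by the sum of both key joints
- key_first (a joint): first stage of the key, m: 0 up, 0.008 at the first click (soft spring, 1.5 to 3 N); springs back
- key_second (a joint): second stage of the key, m: it starts to move only after the first click, when pushed with more than about 8 N; 0.008 fully down (10.5 N); springs back
- driver: bystander: screwdriver 170 mm long, lying just beyond the nest; not to be disturbed. Origin: underside, about mid-length
- flux_jar: bystander: small jar, 44 mm across, 55 mm tall, near the key box; not to be disturbed. Origin: centre of the underside
- spool: bystander: empty wire spool, 60 mm across, 40 mm tall, beyond the key box and the tray; not to be disturbed. Origin: centre of the underside
- board_a: bystander: small green circuit board 60 x 45 mm, 11 mm tall, on the near left; not to be disturbed. Origin: centre of the underside
- board_b: bystander: small green circuit board 50 x 40 mm, 11 mm tall, among the modules; not to be disturbed. Origin: centre of the underside
- tip_tin: bystander: small tin, 48 mm across, 50 mm tall, beyond the nest; not to be disturbed. Origin: centre of the underside
- weight: bystander: brass block 50 x 40 x 30 mm, beyond the nest; not to be disturbed. Origin: centre of the underside
Things that resemble listed ones, but are neither listed nor needed, are in the scene too. Leave any purple look-alike of the mod_long alone.

How it is judged:
By the outcome, as a careful person would: the job done as asked, in the order asked, and still so for the second after the job is handed in, with the robot touching nothing.
Of mod_long, mod_wide, mod_short, mod_slim only 3 to 4 are there at a start; the rules pass over those that are not, and their reading is None.
At some moment in a run one of mod_long, mod_wide, mod_short, mod_slim may be knocked a few centimetres aside while the robot is not near it.
It also fails if it takes over 210 s, if anything falls off the work surface, if the arm or the gripper's body presses on something with over 40 N, if the wrist force passes 120 N, or if a joint passes its speed limit or range.

ROBOT

A 6-joint arm with a two-finger parallel gripper is mounted at the origin on the work surface. World frame = base frame: x ahead of the robot, y to its left, z up, the work surface at z = 0. Lengths are in mm, angles in rad, forces in N, time in s.
With the tool pointing down it reaches from about 350 to 975 mm from the base axis. Payload 17.4 kg.
Tool frame: the origin (TCP) lies on the centre line of the jaws, within the pads' length; the fingertips stand 14 mm ahead of it and the grasp point (between the pads) lies 5 mm behind it (robot.finger_overhang is the distance from the TCP to the fingertips, in mm); z points along the fingers, x is the direction in which the jaws open and shut, and the axes are right-handed (so a half turn about z gives the same grasp; the last joint's range is limited). The gripper opens to 85 mm and grips with 20 to 120 N. Pads are 22 mm wide; open, the fingers measure 114 mm over their backs; the gripper's body (76 mm by 85 mm) begins 54 mm behind the grasp point. The pads swing forward as they close: fully open they stand 13 mm farther back than shut.
Start: joints at [-0.038, 0.116, 1.442, -0, 1.584, -0.038], TCP at [675.006, -0.009, 245.303] pointing down, gripper open.
Joint ranges: [-2.83, 2.83], [-0.83, 2.19], [0.07, 2.5], [-1.14, 4.28], [0.01, 3], [-2.97, 2.97]. Speed limits (rad/s): [1.89, 1.89, 2.22, 3.14, 3.14, 3.14].

INTERFACE

Orientations are given as a 3x3 rotation matrix whose columns are the frame's x, y, z axes.
In Python, from plant import robot, imaging, order gives the robot as it stands. The module is installed in compiled form; this text tells all that it offers.
- The arm moves only by the tool jog_arm, never from a script. Its argument "commands" is a list of rows, each a list of 4 numbers: the shift along the tool's x, y, z in units of 30 mm (1.0 is 30 mm), then the turn about the tool's z in units of 5 degrees (1.0 is 5 degrees). A call has 1 to 8 rows; each row is the pose to reach, as a shift and turn from the pose commanded when the call began, along the tool's axes at that moment; what a row does not reach only later rows make up. A row lasts 1/12 s, in which the tool goes at most 41.7 mm and 7.16 degrees, less where a joint would pass 70% of its speed; a pose out of reach is approached as far as the arm can. A call with a gripper value outside its range is refused whole. "claw" is the finger opening in mm, from 0 to 85.4, set as the call begins (left out, the last holds). The fingers move at their own pace and stop on an object; "newtons" is the grip in N (left out, the last holds). Time passes only in rows, so rows that repeat a pose let the fingers close. It gives the time, the measured TCP pose, the force and the opening at its end, in the units of the state.
- robot.observe(): the state, without advancing time (a new reading comes with each control period).
- imaging.snapshot(name): name is "scene" or "side" or "wrist"; returns a dict with "img" (420x560x3 uint8, red, green, blue), "range_z" (420x560 float32, mm along the optical axis (not along the pixel's ray), 0 where there is no reading), "intrinsics" (3x3 intrinsics, pixels), "extrinsics" (4x4, takes a point from world to camera coordinates); the wrist camera has in their place "mount" (4x4, takes a point from camera to tool coordinates, whose origin is the TCP and whose axes are the tool frame's). Camera axes: x right, y up, looking along -z (the intrinsics and any distortion apply to the point x, -y, -z); pixel columns grow to the right and rows downward; lengths in mm; the calibration is good to about 2 mm. A picture is of the moment at which its call begins: read the wrist's pose just before it.
- order.finish_job(): hands the job in, once; it reports no verdict.
The state is a dict: "t": time; "qpos": joint angles; "joint_vel": joint speeds; "joint_efforts": joint torques, N m; "tool_pos": TCP position; "orientation": TCP orientation; "contact_force": force on the tool from outside, world axes, zero at the start; "torque": the same for the moment, N m; "grip_width": finger opening in mm.
Only numpy, scipy, OpenCV 4.12 (cv2) and the standard library are available. Lean on these libraries where they do the work, as an engineer would, in place of code of your own. Each camera call takes 0.05 s, during which the arm holds its last target. There are 200 camera calls.

## Working session

There is one attempt and no reset: what is moved stays moved. The work goes in short steps, Python scripts to look and compute and a tool call to move; the robot and the scene stay as the last step left them, time stands still between calls to the robot, and variables do not carry over. Pictures are saved under pics/ and viewed, about 12 in all and at most 16, crops included, and the job is handed in when it is done.

Besides the shell and the picture viewer there is one more tool, called after "Request:" by a JSON object that holds its "op" and its "data". jog_arm: Moves the arm, as the interface text tells. Its arguments: {"type":"object","properties":{"commands":{"type":"array","items":{"type":"array","items":{"type":"number"}}},"claw":{"type":"number"},"newtons":{"type":"number"}},"required":["commands"]}

```bash
mkdir -p pics; ls; cat > h.py <<'E'
import numpy as np, cv2
from plant import robot, imaging, order
def snap(n):
    s=robot.observe(); d=imaging.snapshot(n)
    if n=='wrist':
        T=np.eye(4);T[:3,:3]=np.array(s['orientation']);T[:3,3]=s['tool_pos']
        c2w=T@np.array(d['mount'])
    else: c2w=np.linalg.inv(np.array(d['extrinsics']))
    return d,c2w
def save(d,p): cv2.imwrite(p,d['img'][:,:,::-1])
def cloud(d,c2w):
    K=np.array(d['intrinsics']);z=d['range_z'];h,w=z.shape
    u,v=np.meshgrid(np.arange(w),np.arange(h))
    x=(u-K[0,2])/K[0,0]*z;y=(v-K[1,2])/K[1,1]*z
    P=np.stack([x,-y,-z,np.ones_like(z)],-1)@c2w.T
    P=P[...,:3];P[z<=0]=np.nan
    return P
def ray(K,c2w,u,v,h):
    d=c2w[:3,:3]@np.array([(u-K[0,2])/K[0,0],-(v-K[1,2])/K[1,1],-1]);o=c2w[:3,3]
    return o+d*(h-o[2])/d[2]
E
python3 - <<'E'
from h import *
a,A=snap('scene');b,B=snap('side')
save(a,'pics/a.png');save(b,'pics/b.png')
np.savez('s0.npz',ai=a['img'],bi=b['img'],ap=cloud(a,A),bp=cloud(b,B))
print(A.round(1),B.round(1),{k:a[k] for k in a if k not in('img','range_z')}.keys(),a['intrinsics'])
print(robot.observe())
E
```

```text
pics
[[ 7.0000e-01 -6.0000e-01  4.0000e-01  1.1153e+03]
 [ 7.0000e-01  6.0000e-01 -4.0000e-01 -5.4310e+02]
 [ 0.0000e+00  5.0000e-01  8.0000e-01  1.4056e+03]
 [ 0.0000e+00  0.0000e+00  0.0000e+00  1.0000e+00]] [[-9.000e-01  2.000e-01 -3.000e-01  2.312e+02]
 [-3.000e-01 -5.000e-01  8.000e-01  9.721e+02]
 [ 0.000e+00  9.000e-01  5.000e-01  6.638e+02]
 [ 0.000e+00  0.000e+00  0.000e+00  1.000e+00]] dict_keys(['intrinsics', 'extrinsics']) [[517.67069692   0.         276.66515378]
 [  0.         517.67069692 210.86249448]
 [  0.           0.           1.        ]]
{'t': 0.1, 'qpos': array([-3.78510827e-02,  1.16428064e-01,  1.44216321e+00,  1.93471643e-05,
        1.58399399e+00, -3.77951602e-02]), 'joint_vel': array([-0.00115584, -0.00131911, -0.00190965,  0.00017088,  0.00025208,
       -0.00047567]), 'joint_efforts': array([ 3.27868773e-03, -7.33665347e+01, -6.33786607e+01,  1.28913316e-04,
        5.13536113e-03,  3.94035328e-05]), 'tool_pos': array([ 6.74856888e+02, -3.26546328e-02,  2.44664590e+02]), 'orientation': array([[ 9.99999507e-01, -5.57048892e-05, -9.91168625e-04],
       [-5.56485248e-05, -9.99999997e-01,  5.68940785e-05],
       [-9.91171791e-04, -5.68388934e-05, -9.99999507e-01]]), 'contact_force': array([-0.99267973, -0.14634853,  1.20085338]), 'torque': array([ 0.05532627, -0.01258233, -0.05808711]), 'grip_width': 85.30032684234325}
```

View pics/a.png

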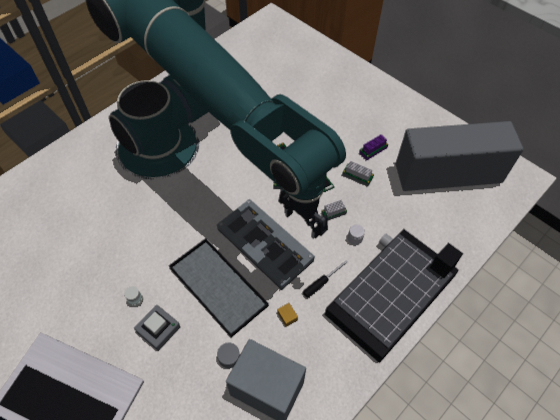

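View pics/b.png

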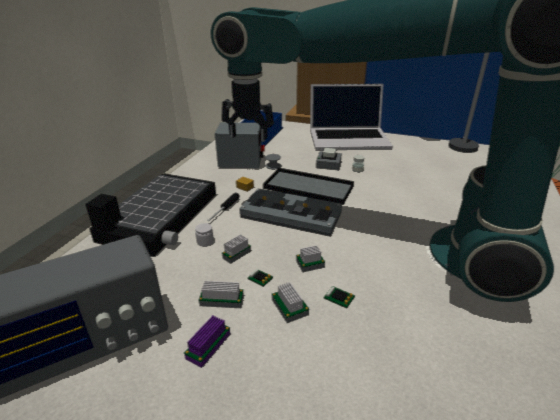

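The scene view shows the nest at (265,242), the tray at (218,285) and the key box at (157,326). In the side view there are four modules, at (235,248), (311,257), (221,294) and (290,300). The purple look-alike at (208,340) is to be left alone, and the bare boards are at (260,277) and (339,296). Next I measure them all from the depth clouds.

```bash
cat > m.py <<'E'
from h import *
def comps(P,lo,hi,minn,box=(300,1000,-500,450)):
    m=((P[...,2]>lo)&(P[...,2]<hi)&(P[...,0]>box[0])&(P[...,0]<box[1])&(P[...,1]>box[2])&(P[...,1]<box[3])).astype(np.uint8)
    n,l,st,_=cv2.connectedComponentsWithStats(m,connectivity=4)
    out=[]
    for i in range(1,n):
        if st[i,4]<minn: continue
        Q=P[l==i]; r=cv2.minAreaRect(Q[:,:2].astype(np.float32))
        vv,uu=np.nonzero(l==i)
        out.append((uu.mean().round(),vv.mean().round(),st[i,4],np.round(r[0],1),np.round(r[1],1),round(r[2],1),np.round(np.median(Q[:,2]),1)))
    return out
E
python3 - <<'E'
from m import *
s=np.load('s0.npz')
for n in 'ab':
    P=s[n+'p']
    print(n,'bench z',np.nanmedian(P[...,2][(abs(P[...,0]-600)<200)&(abs(P[...,2])<10)]))
    print('z 40-52');[print(*c) for c in comps(P,40,52,25)]
    print('z 29-39');[print(*c) for c in comps(P,29,38,40)]
    print('z 16-26');[print(*c) for c in comps(P,14,26,30)]
    print('z 56-68');[print(*c) for c in comps(P,55,68,30)]
E
```

```text
a bench z -0.06075275045247963
z 40-52
359.0 168.0 182 [587.6 383.7] [80.4 35.7] 14.6 45.3
334.0 206.0 142 [627.7 216.7] [59.  34.6] 71.4 44.6
356.0 231.0 117 [734.7 193.6] [42.8 44.5] 74.9 48.1
401.0 234.0 43 [834.3 274.2] [43.5 25.5] 53.4 48.7
413.0 239.0 89 [872.3 288.7] [25.9 61.3] 89.6 49.1
387.0 238.0 61 [817.7 238. ] [28.1 32.1] 86.0 44.5
428.0 251.0 92 [930.6 289.1] [28.1 52. ] 88.3 48.3
352.0 325.0 606 [915.6 -44. ] [ 34.8 168.9] 89.8 48.4
158.0 331.0 39 [ 551.1 -425.7] [35.1 13.2] 87.8 44.4
z 29-39
267.0 243.0 2064 [551.2 -18. ] [141.1 291.1] 88.5 33.4
156.0 326.0 488 [ 528.3 -417. ] [92.1 90.4] 6.2 34.5
287.0 315.0 41 [ 765.9 -140.6] [37.7 15.5] 86.6 31.6
z 16-26
358.0 176.0 136 [589.4 380.6] [98.4 44. ] 20.4 19.4
242.0 212.0 31 [425.5   6.8] [47.9  8.4] 86.7 19.3
333.0 213.0 77 [629.3 215.4] [74.9 32.4] 63.2 20.5
258.0 238.0 62 [526.7 -24.4] [52.4 26.8] 85.3 15.6
354.0 240.0 31 [743.  178.1] [41.3 14.7] 25.4 20.0
195.0 246.0 50 [ 410.4 -174.4] [81.8 10.8] 82.8 19.4
272.0 243.0 44 [571.8  -6.2] [48.2 17. ] 78.8 18.0
217.0 251.0 49 [ 469.6 -140.3] [ 6.3 93.9] 86.5 19.2
293.
[... 2471 characters left out ...]
87.8 15.8
323.0 213.0 185 [450.4 -28.3] [79.7 42.5] 86.8 15.9
285.0 222.0 312 [551.1  51.7] [  8.9 287. ] 88.3 20.2
204.0 240.0 57 [726.5 208.8] [44.4 19.5] 31.5 20.3
162.0 245.0 106 [821.  265.5] [86.6 26.4] 53.6 20.6
106.0 240.0 37 [975.  300.7] [ 5.6 46.1] 88.9 20.9
235.0 252.0 140 [625.  219.1] [75.7 34.7] 65.8 20.1
309.0 262.0 190 [428.  193.7] [62.2 51.2] 36.9 20.7
222.0 299.0 291 [585.8 388.4] [97.4 43.9] 17.6 20.6
288.0 307.0 357 [429.9 356.2] [57.3 82.5] 47.2 20.8
z 56-68
329.0 151.0 72 [ 526.3 -414.2] [42.2 48.5] 6.9 62.4
239.0 154.0 155 [ 834.8 -266.4] [173.2  36.2] 27.7 61.5
358.0 157.0 32 [ 412.9 -401.1] [32.7 31.4] 66.0 56.5
158.0 205.0 2903 [916.6 136.5] [167.  334.4] 0.2 58.7
```

```bash
python3 - <<'E'
from h import *
s=np.load('s0.npz')
a=s['bi'][220:380,150:380];cv2.imwrite('pics/c.png',cv2.resize(a[:,:,::-1],None,fx=3.4,fy=3.4,interpolation=cv2.INTER_CUBIC))
E
```

```text
(no output)
```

View pics/c.png

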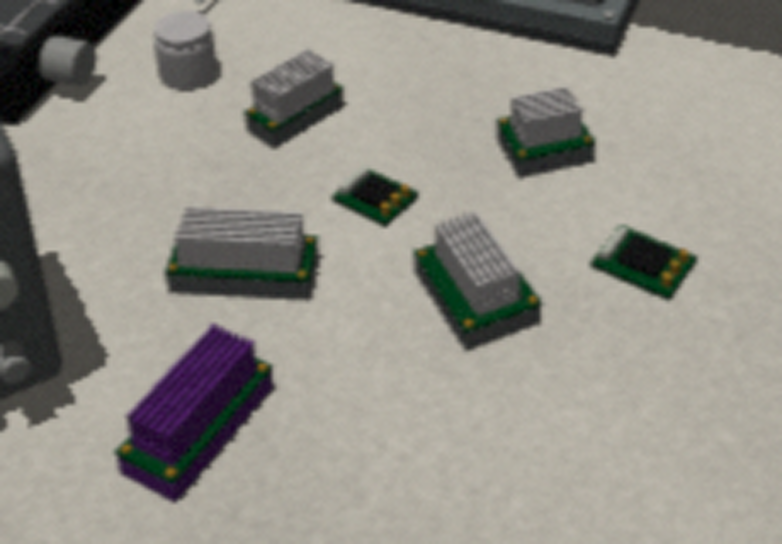

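Sizes match the depth rectangles, in the side view: slim at (235,248), short at (311,257), long at (221,294), which is grey and not the purple one at (208,340), and wide at (290,300). I check the wrist camera before moving.

```bash
cat >> m.py <<'E'
def goto(x,y,z,yaw=None):
    """print move in tool axes/units from the current pose; yaw deg of jaw axis"""
    s=robot.observe();R=np.array(s['orientation']);p=np.array(s['tool_pos'])
    d=R.T@(np.array([x,y,z])-p)/30
    cy=np.degrees(np.arctan2(R[1,0],R[0,0]));t=0 if yaw is None else ((cy-yaw+180)%360-180)/5
    print('pos',p.round(1),'yaw',cy.round(2),'MOVE',d.round(3),'turn',round(t,3))
E
python3 - <<'E'
from m import *
d,C=snap('wrist');print(C.round(2),np.array(d['mount']).round(3),d['intrinsics'])
save(d,'pics/w0.png');P=cloud(d,C)
[print(*c) for c in comps(P,29,39,200)]
print('-');[print(*c) for c in comps(P,15.5,26,200)]
print('-');[print(*c) for c in comps(P,40,52,200)]
goto(626,219,200,-25)
E
```

```text
[[ 1.0000e+00  0.0000e+00  0.0000e+00  6.7485e+02]
 [-0.0000e+00  9.5000e-01  3.0000e-01  7.6810e+01]
 [-0.0000e+00 -3.0000e-01  9.5000e-01  3.7419e+02]
 [ 0.0000e+00  0.0000e+00  0.0000e+00  1.0000e+00]] [[ 1.00000e+00  1.00000e-03  1.00000e-03 -1.44000e-01]
 [ 1.00000e-03 -9.54000e-01 -2.99000e-01 -7.68460e+01]
 [ 1.00000e-03  2.99000e-01 -9.54000e-01 -1.29521e+02]
 [ 0.00000e+00  0.00000e+00  0.00000e+00  1.00000e+00]] [[327.56031835   0.         280.61561507]
 [  0.         327.56031835 217.04423667]
 [  0.           0.           1.        ]]
437.0 116.0 1103 [829.5  58.7] [  2.  234.5] 0.0 34.1
167.0 201.0 21029 [548.4 -18.4] [138.9 289.6] 88.4 35.2
351.0 301.0 1218 [ 758.3 -136.6] [40.  49.6] 74.2 31.1
-
25.0 14.0 836 [434.7 168.7] [50.4 18.6] 21.7 21.1
432.0 114.0 1054 [829.6  60.6] [  2.2 239.5] 0.1 20.9
356.0 179.0 1521 [760.1  25.8] [166.8  25.1] 84.0 22.3
60.0 206.0 797 [428.4 -20.6] [ 37.9 105.2] 16.3 20.0
122.0 211.0 605 [514.5 -18.8] [82.6 57. ] 88.6 20.3
194.0 217.0 370 [575. -33.] [39.8 82.2] 37.4 20.3
346.0 286.0 215 [ 752.7 -122.7] [61.6 30. ] 21.4 20.7
87.0 308.0 696 [ 434.1 -151.8] [116.1  59.7] 37.2 20.7
257.0 317.0 860 [ 623.5 -204. ] [116.  141.4] 86.5 20.8
-
471.0 178.0 5555 [899.8  56.4] [142.6 233.1] 0.0 50.6
pos [674.9  -0.  244.7] yaw 0.0 MOVE [-1.628 -7.3    1.493] turn 5.0
```

View pics/w0.png

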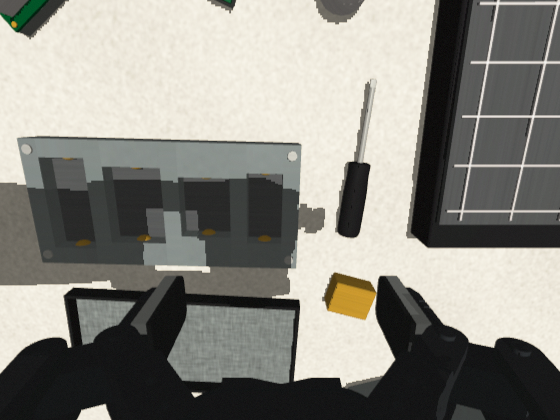

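The wrist view shows the nest with its pockets at (68,200), (133,203), (205,205) and (265,206), and the tray behind the fingers. I go to hover over the slim module and measure it up close.

Request:
{"op": "jog_arm", "data": {"commands": [[-1.63, -7.3, 1.5, 5], [-1.63, -7.3, 1.5, 5], [-1.63, -7.3, 1.5, 5], [-1.63, -7.3, 1.5, 5], [-1.63, -7.3, 1.5, 5], [-1.63, -7.3, 1.5, 5], [-1.63, -7.3, 1.5, 5], [-1.63, -7.3, 1.5, 5]]}}

```text
t: 0.82
tool_pos: [625.6, 220.0, 199.8]
orientation: [[0.907, -0.421, -0.001], [-0.421, -0.907, -0.0], [-0.001, 0.001, -1.0]]
contact_force: [0.5, -0.1, 0.1]
grip_width: 85.1
```

```bash
cat > look.py <<'E'
from m import *
import sys
def look(name=None,box=None):
    d,C=snap('wrist')
    if name: save(d,'pics/'+name)
    P=cloud(d,C);p=robot.observe()['tool_pos'];b=box or (p[0]-90,p[0]+90,p[1]-90,p[1]+90)
    for lo,hi in((42,50),(16,25)):
        for c in comps(P,lo,hi,300,b): print(lo,*c)
    return P
if __name__=='__main__':
    print(robot.observe()['t'].__round__(2));look(sys.argv[1] if len(sys.argv)>1 else None)
    goto(*robot.observe()['tool_pos'])
E
python3 look.py w1.png
```

```text
0.82
16 281.0 166.0 368 [637.5 245.6] [13.8 33.6] 67.6 21.2
pos [626.1 219.  200.1] yaw -24.96 MOVE [0. 0. 0.] turn 0
```

View pics/w1.png

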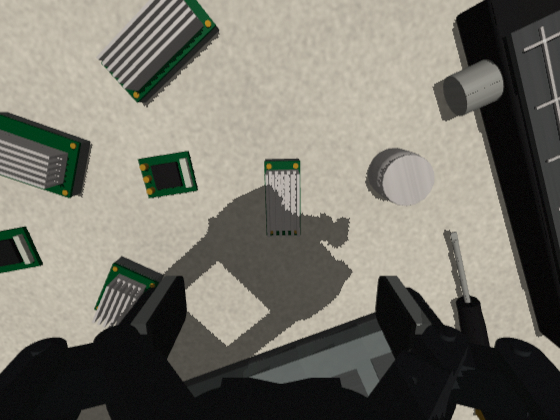

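```bash
cat > look.py <<'E'
from m import *
import sys
def foot(lo=12,hi=52,minn=400,r=90,name=None):
    d,C=snap('wrist')
    if name: save(d,'pics/'+name)
    P=cloud(d,C);p=robot.observe()['tool_pos']
    for c in comps(P,lo,hi,minn,(p[0]-r,p[0]+r,p[1]-r,p[1]+r)): print('foot',*c)
    return d,C,P
if __name__=='__main__':
    print(robot.observe()['t'].__round__(2))
    foot();goto(*robot.observe()['tool_pos'])
E
python3 look.py
```

```text
0.87
foot 281.0 197.0 2661 [625.7 217.7] [74.  34.1] 66.3 30.2
foot 378.0 183.0 415 [713.  194.6] [31.1  6.6] 89.8 39.7
pos [626.3 218.4 200.4] yaw -25.01 MOVE [0. 0. 0.] turn 0
```

```bash
python3 -c "
from m import *
goto(625.7,217.7,38,-23.7)"
```

```text
pos [626.3 218.4 200.4] yaw -25.01 MOVE [-0.01   0.029  5.414] turn -0.263
```

Request:
{"op": "jog_arm", "data": {"commands": [[-0.01, 0.03, 1.3, -0.26], [-0.01, 0.03, 2.6, -0.26], [-0.01, 0.03, 3.9, -0.26], [-0.01, 0.03, 4.8, -0.26], [-0.01, 0.03, 5.2, -0.26], [-0.01, 0.03, 5.4, -0.26], [-0.01, 0.03, 5.4, -0.26]], "claw": 50, "newtons": 60}}

```text
t: 1.5
tool_pos: [625.8, 217.6, 38.4]
orientation: [[0.915, -0.403, -0.0], [-0.403, -0.915, -0.0], [-0.0, 0.0, -1.0]]
contact_force: [0.1, 0.7, -0.3]
grip_width: 50.1
```

Request:
{"op": "jog_arm", "data": {"commands": [[0, 0, 0, 0], [0, 0, 0, 0], [0, 0, 0, 0], [0, 0, 0, 0], [0, 0, 0, 0], [0, 0, 0, 0]], "claw": 20}}

```text
t: 2.0
tool_pos: [626.7, 218.5, 40.9]
orientation: [[0.916, -0.402, 0.004], [-0.402, -0.916, 0.001], [0.003, -0.002, -1.0]]
contact_force: [1.0, -1.6, 7.7]
grip_width: 28.9
```

```bash
python3 -c "
from m import *
s=robot.observe();print(s['contact_force'],s['tool_pos'],s['grip_width'],robot.finger_overhang)
d,C=snap('wrist');save(d,'pics/w2.png')
s=robot.observe();print(s['contact_force'],s['tool_pos'],s['grip_width'],robot.finger_overhang)
"
```

```text
[ 1.02134176 -1.59854681  7.73780644] [626.70588799 218.50878735  40.92159852] 28.940672158716872 14.0
[ 0.34311808 -1.29294307  7.89148231] [626.71600974 218.51688127  40.93812308] 28.62674407262589 14.0
```

Request:
{"op": "jog_arm", "data": {"commands": [[0, 0, -0.3, 0], [0, 0, -0.8, 0], [0, 0, -1.5, 0], [0, 0, -2.3, 0], [0, 0, -3.0, 0], [0, 0, -3.0, 0], [0, 0, -3.0, 0]]}}

```text
t: 2.63
tool_pos: [626.0, 218.5, 130.7]
orientation: [[0.916, -0.402, 0.003], [-0.402, -0.916, 0.001], [0.002, -0.002, -1.0]]
contact_force: [0.1, 0.0, -3.5]
grip_width: 29.2
```

```bash
python3 - <<'E'
from m import *
s=robot.observe();print(s['contact_force'],s['tool_pos'],s['grip_width'])
d,C=snap('wrist');save(d,'pics/w3.png');P=cloud(d,C);p=robot.observe()['tool_pos']
R=np.array(robot.observe()['orientation']);Q=(P-p)@R
m=(abs(Q[...,0])<60)&(abs(Q[...,1])<60)&(Q[...,2]>-20)&(Q[...,2]<50)
vv,uu=np.nonzero(m);print(uu.min(),uu.max(),vv.min(),vv.max())
goto(*p)
E
```

```text
[ 0.14019013  0.0245081  -3.53184776] [626.00731906 218.52569861 130.73345125] 29.211834728441808
209 352 196 358
pos [625.4 218.3 128.9] yaw -23.7 MOVE [0. 0. 0.] turn 0
```

View pics/w3.png

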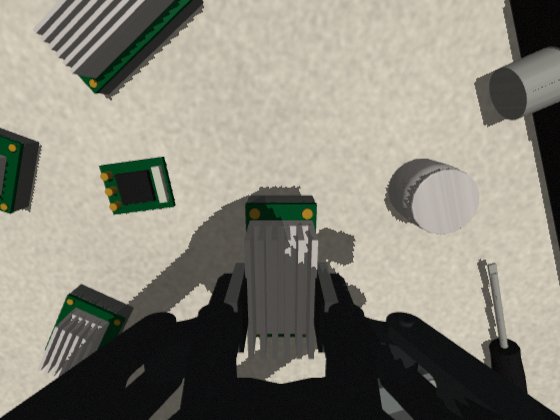

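The slim module is held square, centred at column 281. I carry it to just beyond the nest and measure the pocket rims from there.

```bash
cat > nest.py <<'E'
from m import *
def held():
    d,C=snap('wrist');P=cloud(d,C);s=robot.observe();Q=(P-s['tool_pos'])@np.array(s['orientation'])
    g=d['img'].astype(int);gr=(g[...,1]>g[...,0]+25)&(g[...,1]>g[...,2]+20)
    m=gr&(abs(Q[...,0])<45)&(abs(Q[...,1])<65)&(Q[...,2]>5)&(Q[...,2]<35)
    q=Q[m];print('held: n',m.sum(),'x',np.percentile(q[:,0],[1,99]).round(1),'y',np.percentile(q[:,1],[1,99]).round(1),'z',np.median(q[:,2]).round(1))
def pockets(h=34,tol=4.5):
    d,C=snap('wrist');P=cloud(d,C);K=np.array(d['intrinsics'])
    m=(abs(P[...,2]-h-1)<tol).astype(np.uint8)
    cs,hi=cv2.findContours(m,cv2.RETR_CCOMP,cv2.CHAIN_APPROX_NONE)
    for c,k in zip(cs,hi[0]):
        if cv2.contourArea(c)<900: continue
        W=np.array([ray(K,C,u,v,h)[:2] for u,v in c[:,0]],np.float32)
        r=cv2.minAreaRect(W);print('hole' if k[3]>=0 else 'outer',np.round(r[0],1),np.round(r[1],1),round(r[2],2))
    return d,C,P
E
python3 - <<'E'
from nest import *
held();goto(560,-110,200,-1.5)
E
```

```text
held: n 579 x [-3.8 16.6] y [-36.6 -25.3] z 18.8
pos [625.1 218.2 127.8] yaw -23.7 MOVE [ 2.409 10.891 -2.402] turn -4.439
```

Request:
{"op": "jog_arm", "data": {"commands": [[0.2, 1, -1.5, 0], [0.6, 2.5, -2.4, -1], [2.4, 10.9, -2.4, -4.44], [2.4, 10.9, -2.4, -4.44], [2.4, 10.9, -2.4, -4.44], [2.4, 10.9, -2.4, -4.44], [2.4, 10.9, -2.4, -4.44], [2.4, 10.9, -2.4, -4.44]]}}

```text
t: 3.4
tool_pos: [564.6, -82.6, 197.7]
orientation: [[1.0, -0.026, -0.002], [-0.026, -1.0, 0.0], [-0.002, -0.0, -1.0]]
contact_force: [1.2, -0.1, -1.6]
grip_width: 28.5
```

Request:
{"op": "jog_arm", "data": {"commands": [[0, 0, 0, 0], [0, 0, 0, 0], [0, 0, 0, 0], [0, 0, 0, 0]]}}

```text
t: 3.73
tool_pos: [565.9, -80.0, 198.1]
orientation: [[1.0, -0.025, -0.001], [-0.025, -1.0, 0.0], [-0.001, -0.0, -1.0]]
contact_force: [-0.3, 0.9, -3.1]
grip_width: 28.8
```

```bash
python3 - <<'E'
from nest import *
d,C,P=pockets();held();goto(560,-110,200,-1.5)
save(d,'pics/w4.png')
pockets(20,3.5)
E
```

```text
outer [ 756.  -135.2] [38.9 48.8] 74.09
outer [549.2 -18. ] [137.7 289.1] 88.49
hole [591.7 -19. ] [66.5 56. ] 88.5
hole [656.2 -21.1] [78.3 39.1] 88.5
hole [517.7 -17.3] [84.2 61. ] 88.52
hole [447.1 -15.5] [101.  47.] 88.49
held: n 230 x [-16.5  16.5] y [-36.5  36.4] z 20.2
pos [566.  -79.8 198.4] yaw -1.41 MOVE [-0.174  1.01  -0.055] turn 0.018
outer [749.1 -14.8] [85.4 14. ] 83.1
```

```bash
python3 - <<'E'
from nest import *
goto(656.4,-20.9,110,-1.5)
E
```

```text
pos [566.  -79.9 198.5] yaw -1.41 MOVE [ 2.966 -2.04   2.949] turn 0.018
```

Request:
{"op": "jog_arm", "data": {"commands": [[1, -0.7, 0.5, 0.02], [2, -1.4, 1.5, 0.02], [2.7, -1.9, 2.5, 0.02], [2.97, -2.04, 2.95, 0.02], [2.97, -2.04, 2.95, 0.02], [2.97, -2.04, 2.95, 0.02], [2.97, -2.04, 2.95, 0.02]]}}

```text
t: 4.47
tool_pos: [656.6, -21.9, 111.3]
orientation: [[1.0, -0.027, 0.001], [-0.027, -1.0, -0.0], [0.001, 0.0, -1.0]]
contact_force: [-0.4, 0.4, -2.8]
grip_width: 28.8
```

```bash
python3 - <<'E'
from nest import *
d,C,P=pockets();held();goto(656.4,-20.9,60,-1.5)
save(d,'pics/w5.png')
s=robot.observe();print(s['contact_force'])
E
```

```text
outer [571.7 -18.8] [138.9 243.6] 88.45
hole [518.3 -16.5] [84.  59.2] 88.8
outer [830.5  -8.2] [  9.2 104.7] 0.84
held: n 278 x [-16.3  16.6] y [-36.6  36.5] z 20.3
pos [656.7 -22.3 112. ] yaw -1.61 MOVE [-0.014 -0.048  1.735] turn -0.021
[ 0.88242862 -1.04554352 -2.79307471]
```

View pics/w5.png

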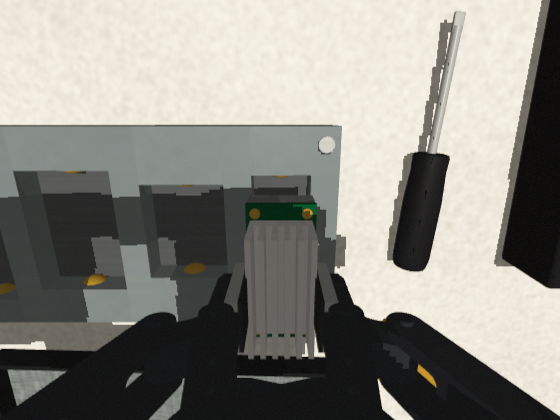

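Request:
{"op": "jog_arm", "data": {"commands": [[-0.01, -0.05, 0.5, -0.02], [-0.01, -0.05, 0.9, -0.02], [-0.01, -0.05, 1.2, -0.02], [-0.01, -0.05, 1.4, -0.02], [-0.01, -0.05, 1.5, -0.02], [-0.01, -0.05, 1.5, -0.02]]}}

```text
t: 5.07
tool_pos: [656.0, -20.6, 64.5]
orientation: [[1.0, -0.026, -0.001], [-0.026, -1.0, 0.0], [-0.001, -0.0, -1.0]]
contact_force: [-0.2, 1.9, -2.9]
grip_width: 28.7
```

Request:
{"op": "jog_arm", "data": {"commands": [[0, 0, 0.08, 0], [0, 0, 0.16, 0], [0, 0, 0.24, 0], [0, 0, 0.3, 0], [0, 0, 0.3, 0]]}}

```text
t: 5.48
tool_pos: [656.6, -20.7, 56.4]
orientation: [[1.0, -0.026, 0.001], [-0.026, -1.0, -0.0], [0.001, 0.0, -1.0]]
contact_force: [4.6, 0.4, -1.9]
grip_width: 28.7
```

Request:
{"op": "jog_arm", "data": {"commands": [[0, 0, 0.05, 0], [0, 0, 0.1, 0], [0, 0, 0.1, 0]]}}

```text
t: 5.73
tool_pos: [656.6, -20.7, 54.9]
orientation: [[1.0, -0.026, 0.001], [-0.026, -1.0, -0.0], [0.001, 0.0, -1.0]]
contact_force: [-5.2, -0.6, 15.9]
grip_width: 29.0
```

Request:
{"op": "jog_arm", "data": {"commands": [[0, 0, 0.05, 0], [0, 0, 0.1, 0], [0, 0, 0.1, 0]]}}

```text
t: 5.98
tool_pos: [656.7, -20.7, 54.8]
orientation: [[1.0, -0.026, 0.001], [-0.026, -1.0, -0.0], [0.001, 0.0, -1.0]]
contact_force: [-22.0, 1.7, 43.8]
grip_width: 28.9
```

```bash
python3 - <<'E'
from nest import *
d,C=snap('wrist');P=cloud(d,C);g=d['img'].astype(int);gr=(g[...,1]>g[...,0]+25)&(g[...,1]>g[...,2]+20)
m=gr&(P[...,2]>15)&(abs(P[...,0]-656)<40)&(abs(P[...,1]+20)<60);print('green z',np.percentile(P[m][:,2],[5,50,95]),m.sum())
n=(abs(P[...,2]-34)<6)&(abs(P[...,1]-40)<8)&(abs(P[...,0]-600)<80);print('top z',np.median(P[n][:,2]))
s=robot.observe();print(s['contact_force'],s['tool_pos'],s['grip_width']);save(d,'pics/w6.png')
E
```

```text
green z [32.96537295 34.78784571 36.07146594] 251
top z 35.025317874569964
[-21.82809342   0.20184508  44.39382249] [656.7247059  -20.716082    54.83474937] 28.870257759640726
```

Request:
{"op": "jog_arm", "data": {"commands": [[0, 0, -0.1, 0], [0, 0, -0.12, 0], [0, 0, -0.12, 0]]}}

```text
t: 6.28
tool_pos: [656.5, -20.7, 54.9]
orientation: [[1.0, -0.026, 0.001], [-0.026, -1.0, -0.0], [0.001, 0.0, -1.0]]
contact_force: [-3.8, -0.1, 13.5]
grip_width: 29.0
```

Request:
{"op": "jog_arm", "data": {"commands": [[0, 0, 0, 0], [0, 0, 0, 0], [0, 0, 0, 0], [0, 0, 0, 0]], "claw": 42}}

```text
t: 6.62
tool_pos: [656.1, -20.6, 53.5]
orientation: [[1.0, -0.026, -0.001], [-0.026, -1.0, 0.0], [-0.001, -0.0, -1.0]]
contact_force: [0.4, -0.4, -0.1]
grip_width: 42.1
```

Request:
{"op": "jog_arm", "data": {"commands": [[0, 0, -0.6, 0], [0, 0, -1.6, 0], [0, 0, -2.9, 0], [0, 0, -4.2, 0], [0, 0, -4.8, 0], [0, 0, -4.8, 0]]}}

```text
t: 7.12
tool_pos: [657.6, -20.7, 203.5]
orientation: [[1.0, -0.026, 0.007], [-0.026, -1.0, -0.001], [0.007, 0.0, -1.0]]
contact_force: [-0.2, 0.4, 0.2]
grip_width: 41.8
```

```bash
python3 - <<'E'
from nest import *
d,C,P=pockets();g=d['img'].astype(int);gr=(g[...,1]>g[...,0]+25)&(g[...,1]>g[...,2]+20)
m=gr&(P[...,2]>15)&(abs(P[...,0]-656)<40)&(abs(P[...,1]+20)<60);print('green z',np.percentile(P[m][:,2],[5,50,95]),m.sum())
n=(abs(P[...,2]-34)<6)&(abs(P[...,1]-40)<8)&(abs(P[...,0]-600)<80);print('top z',np.median(P[n][:,2]))
s=robot.observe();print(s['contact_force'],s['t'])
goto(428,193,200,-53)
E
```

```text
outer [548.8 -18.3] [138.6 289.4] 88.56
hole [592.3 -19. ] [65.9 55.5] 88.4
hole [656.2 -20.8] [80.5 39.5] 88.41
hole [517.5 -16.6] [85.1 60.4] 88.45
hole [447.2 -14.9] [101.5  45.3] 88.96
outer [830.   39.2] [198.4   6.9] 89.79
green z [28.82586865 34.99764024 36.25554022] 335
top z 35.07166119715893
[ 0.41051274  0.10960594 -1.66675234] 7.1667
pos [657.  -20.7 200.5] yaw -1.5 MOVE [-7.817 -6.92  -0.016] turn 10.3
```

Request:
{"op": "jog_arm", "data": {"commands": [[-7.8, -6.9, 0, 10.3], [-7.8, -6.9, 0, 10.3], [-7.8, -6.9, 0, 10.3], [-7.8, -6.9, 0, 10.3], [-7.8, -6.9, 0, 10.3], [-7.8, -6.9, 0, 10.3], [-7.8, -6.9, 0, 10.3], [-7.8, -6.9, 0, 10.3]], "claw": 50}}

```text
t: 7.83
tool_pos: [425.2, 193.7, 196.4]
orientation: [[0.597, -0.802, -0.002], [-0.802, -0.597, -0.0], [-0.001, 0.002, -1.0]]
contact_force: [0.7, -0.4, -0.4]
grip_width: 50.0
```

Request:
{"op": "jog_arm", "data": {"commands": [[0, 0, 0, 0], [0, 0, 0, 0]]}}

```text
t: 8.0
tool_pos: [426.8, 193.1, 196.9]
orientation: [[0.604, -0.797, -0.001], [-0.797, -0.604, -0.0], [-0.0, 0.001, -1.0]]
contact_force: [0.4, -0.7, 0.3]
grip_width: 50.0
```

```bash
python3 look.py
```

```text
8.0
foot 284.0 196.0 3394 [428.2 191.4] [62.6 50. ] 37.3 28.1
pos [427.5 192.5 197. ] yaw -52.89 MOVE [0. 0. 0.] turn 0
```

```bash
python3 -c "
from m import *
goto(428.2,191.4,41.5,-52.7)"
```

```text
pos [427.5 192.5 197. ] yaw -52.89 MOVE [ 4.300e-02 -3.000e-03  5.182e+00] turn -0.038
```

Request:
{"op": "jog_arm", "data": {"commands": [[0.04, 0, 1.3, -0.04], [0.04, 0, 2.6, -0.04], [0.04, 0, 3.9, -0.04], [0.04, 0, 4.7, -0.04], [0.04, 0, 5.0, -0.04], [0.04, 0, 5.18, -0.04], [0.04, 0, 5.18, -0.04]]}}

```text
t: 8.63
tool_pos: [428.8, 191.0, 42.3]
orientation: [[0.604, -0.797, -0.001], [-0.797, -0.604, -0.0], [-0.0, 0.001, -1.0]]
contact_force: [0.3, 0.5, 1.1]
grip_width: 50.4
```

Request:
{"op": "jog_arm", "data": {"commands": [[0, 0, 0, 0], [0, 0, 0, 0], [0, 0, 0, 0], [0, 0, 0, 0], [0, 0, 0, 0], [0, 0, 0, 0]], "claw": 20}}

```text
t: 9.13
tool_pos: [429.6, 191.7, 44.5]
orientation: [[0.605, -0.796, 0.003], [-0.796, -0.605, 0.001], [0.001, -0.003, -1.0]]
contact_force: [1.6, -2.3, 7.3]
grip_width: 28.8
```

Request:
{"op": "jog_arm", "data": {"commands": [[0, 0, -0.3, 0], [0, 0, -1.0, 0], [0, 0, -2.3, 0], [0, 0, -3.6, 0], [0, 0, -4.5, 0], [0, 0, -4.5, 0], [0, 0, -4.5, 0]]}}

```text
t: 9.72
tool_pos: [428.9, 191.7, 179.6]
orientation: [[0.605, -0.796, 0.003], [-0.796, -0.605, 0.001], [0.001, -0.003, -1.0]]
contact_force: [-0.2, 0.5, -3.5]
grip_width: 28.9
```

```bash
python3 - <<'E'
from nest import *
held();print(robot.observe()['contact_force']);goto(592.0,-19.0,185,-1.52)
E
```

```text
held: n 1692 x [-24.4  24.2] y [-31.  -14.6] z 21.6
[-0.58142656 -0.43059049 -4.36178913]
pos [428.3 191.5 177.8] yaw -52.8 MOVE [ 8.886 -0.104 -0.24 ] turn -10.255
```

Request:
{"op": "jog_arm", "data": {"commands": [[8.89, -0.1, -0.24, -10.25], [8.89, -0.1, -0.24, -10.25], [8.89, -0.1, -0.24, -10.25], [8.89, -0.1, -0.24, -10.25], [8.89, -0.1, -0.24, -10.25], [8.89, -0.1, -0.24, -10.25], [8.89, -0.1, -0.24, -10.25], [8.89, -0.1, -0.24, -10.25]]}}

```text
t: 10.43
tool_pos: [593.8, -23.4, 182.3]
orientation: [[1.0, -0.023, -0.003], [-0.023, -1.0, -0.001], [-0.003, 0.001, -1.0]]
contact_force: [0.7, 0.9, -3.1]
grip_width: 28.3
```

Request:
{"op": "jog_arm", "data": {"commands": [[0, 0, 0, 0], [0, 0, 0, 0], [0, 0, 0, 0]]}}

```text
t: 10.68
tool_pos: [591.4, -18.5, 183.9]
orientation: [[1.0, -0.029, -0.001], [-0.029, -1.0, 0.0], [-0.001, -0.0, -1.0]]
contact_force: [-0.2, -0.4, -2.0]
grip_width: 28.6
```

```bash
python3 - <<'E'
from nest import *
pockets();held();goto(592.0,-19.0,80,-1.52)
E
```

```text
outer [ 756.2 -134.3] [38.9 49.2] 73.58
outer [549.1 -18.3] [138.2 289.3] 88.34
hole [660.6 -25.5] [73.  39.4] 88.56
hole [447.2 -14.8] [99.9 46.7] 88.33
held: n 687 x [-24.6  24.2] y [-30.7  29.8] z 23.8
pos [591.6 -18.3 184.5] yaw -1.59 MOVE [0.015 0.024 3.483] turn -0.014
```

Request:
{"op": "jog_arm", "data": {"commands": [[0.01, 0.02, 1.2, -0.01], [0.01, 0.02, 2.3, -0.01], [0.01, 0.02, 3.0, -0.01], [0.01, 0.02, 3.4, -0.01], [0.01, 0.02, 3.6, -0.01], [0.01, 0.02, 3.8, -0.01], [0.01, 0.02, 3.9, -0.01], [0.01, 0.02, 3.9, -0.01]]}}

```text
t: 11.45
tool_pos: [593.1, -19.4, 68.9]
orientation: [[1.0, -0.026, 0.002], [-0.026, -1.0, 0.0], [0.002, -0.001, -1.0]]
contact_force: [-0.5, 3.6, -1.9]
grip_width: 28.2
```

Request:
{"op": "jog_arm", "data": {"commands": [[0, 0, 0.07, 0], [0, 0, 0.14, 0], [0, 0, 0.2, 0], [0, 0, 0.2, 0]]}}

```text
t: 11.78
tool_pos: [593.1, -19.9, 62.5]
orientation: [[1.0, -0.026, 0.002], [-0.026, -1.0, -0.0], [0.002, 0.0, -1.0]]
contact_force: [4.6, 1.4, 0.1]
grip_width: 28.8
```

Request:
{"op": "jog_arm", "data": {"commands": [[0, 0, 0.05, 0], [0, 0, 0.1, 0], [0, 0, 0.12, 0], [0, 0, 0.12, 0]]}}

```text
t: 12.12
tool_pos: [592.6, -19.9, 58.5]
orientation: [[1.0, -0.026, 0.001], [-0.026, -1.0, -0.0], [0.001, 0.0, -1.0]]
contact_force: [1.9, -0.2, 5.9]
grip_width: 28.4
```

Request:
{"op": "jog_arm", "data": {"commands": [[0, 0, 0.04, 0], [0, 0, 0.08, 0], [0, 0, 0.08, 0]]}}

```text
t: 12.37
tool_pos: [592.7, -19.9, 58.4]
orientation: [[1.0, -0.026, 0.001], [-0.026, -1.0, -0.0], [0.001, 0.0, -1.0]]
contact_force: [-15.2, 1.4, 31.7]
grip_width: 28.7
```

Request:
{"op": "jog_arm", "data": {"commands": [[0, 0, -0.06, 0], [0, 0, -0.08, 0], [0, 0, -0.08, 0]]}}

```text
t: 12.62
tool_pos: [592.6, -19.8, 58.5]
orientation: [[1.0, -0.026, 0.001], [-0.026, -1.0, -0.0], [0.001, 0.0, -1.0]]
contact_force: [0.1, -0.4, 7.7]
grip_width: 28.4
```

Request:
{"op": "jog_arm", "data": {"commands": [[0, 0, 0, 0], [0, 0, 0, 0], [0, 0, 0, 0], [0, 0, 0, 0]], "claw": 42}}

```text
t: 12.95
tool_pos: [592.2, -19.8, 57.7]
orientation: [[1.0, -0.026, -0.001], [-0.026, -1.0, 0.0], [-0.001, -0.0, -1.0]]
contact_force: [-0.1, 0.1, 0.6]
grip_width: 41.8
```

Request:
{"op": "jog_arm", "data": {"commands": [[0, 0, -0.6, 0], [0, 0, -1.6, 0], [0, 0, -2.9, 0], [0, 0, -4.2, 0], [0, 0, -4.8, 0], [0, 0, -4.8, 0]]}}

```text
t: 13.45
tool_pos: [593.7, -19.8, 207.5]
orientation: [[1.0, -0.026, 0.007], [-0.026, -1.0, -0.001], [0.007, 0.0, -1.0]]
contact_force: [0.7, 0.3, 0.1]
grip_width: 42.5
```

```bash
cat >> nest.py <<'E'
PK=dict(long=(447.1,-15.2),wide=(517.6,-17),short=(592.2,-19.),slim=(656.3,-20.9))
def flush(names):
    d,C=snap('wrist');P=cloud(d,C);g=d['img'].astype(int);gr=(g[...,1]>g[...,0]+25)&(g[...,1]>g[...,2]+20)
    for k in names:
        x,y=PK[k];m=gr&(P[...,2]>15)&(abs(P[...,0]-x)<30)&(abs(P[...,1]-y)<55)
        q=P[m]
        if m.sum()<10: print(k,'none');continue
        f=lambda w:np.median(w[:,2]).round(1) if len(w)>8 else None
        r=cv2.minAreaRect(q[:,:2].astype(np.float32))
        print(k,m.sum(),'front z',f(q[q[:,1]>y+20]),'back z',f(q[q[:,1]<y-20]),'left',f(q[q[:,0]<x-14]),'right',f(q[q[:,0]>x+14]),np.round(r[0],1),np.round(r[1],1),round(r[2],1))
    n=(abs(P[...,2]-34)<6)&(abs(P[...,1]-40)<8)&(abs(P[...,0]-550)<120);print('top z',np.median(P[n][:,2]).round(1))
    return d,C,P
E
python3 - <<'E'
from nest import *
flush(['short','slim']);print(robot.observe()['t'])
goto(430,355,200,46.7)
E
```

```text
short 879 front z 35.3 back z 35.7 left 35.2 right 35.5 [592.1 -18.3] [60.7 53.4] 88.7
slim 325 front z 34.9 back z 35.4 left 35.2 right 34.7 [657.2 -20.5] [73.5 36.5] 88.5
top z 35.1
13.5
pos [593.1 -19.8 204.5] yaw -1.5 MOVE [ -5.762 -12.347   0.126] turn -9.64
```

Request:
{"op": "jog_arm", "data": {"commands": [[-2.9, -6.2, 0.1, -5], [-2.9, -6.2, 0.1, -5], [-2.9, -6.2, 0.1, -5], [-2.9, -6.2, 0.1, -5], [-2.9, -6.2, 0.1, -5], [-2.9, -6.2, 0.1, -5]], "claw": 50}}

```text
t: 14.0
tool_pos: [507.5, 173.0, 197.6]
orientation: [[0.915, 0.403, -0.002], [0.403, -0.915, 0.001], [-0.002, -0.002, -1.0]]
contact_force: [0.3, -0.7, 0.8]
grip_width: 50.1
```

```bash
python3 -c "
from m import *
goto(430,355,200,46.7)"
```

```text
pos [507.5 173.  197.6] yaw 23.75 MOVE [ 0.079 -6.594 -0.07 ] turn -4.59
```

Request:
{"op": "jog_arm", "data": {"commands": [[0.08, -6.6, -0.07, -4.6], [0.08, -6.6, -0.07, -4.6], [0.08, -6.6, -0.07, -4.6], [0.08, -6.6, -0.07, -4.6], [0.08, -6.6, -0.07, -4.6], [0.08, -6.6, -0.07, -4.6], [0.08, -6.6, -0.07, -4.6], [0.08, -6.6, -0.07, -4.6]]}}

```text
t: 14.67
tool_pos: [433.4, 350.6, 200.0]
orientation: [[0.688, 0.726, -0.001], [0.726, -0.688, -0.001], [-0.002, -0.0, -1.0]]
contact_force: [0.6, 0.5, -0.5]
grip_width: 50.3
```

```bash
python3 look.py
```

```text
14.67
foot 281.0 191.0 4748 [430.7 353.9] [55.3 80.4] 45.0 24.6
pos [433.7 350.2 200.3] yaw 46.46 MOVE [0. 0. 0.] turn 0
```

```bash
python3 -c "
from look import *
foot()
goto(430.7,353.9,42,45)"
```

```text
foot 281.0 191.0 4748 [430.9 353.9] [55.3 80.8] 45.0 24.5
pos [433.9 350.1 200.6] yaw 46.43 MOVE [ 0.024 -0.165  5.288] turn 0.286
```

Request:
{"op": "jog_arm", "data": {"commands": [[0.02, -0.16, 1.3, 0.29], [0.02, -0.16, 2.6, 0.29], [0.02, -0.16, 3.9, 0.29], [0.02, -0.16, 4.7, 0.29], [0.02, -0.16, 5.1, 0.29], [0.02, -0.16, 5.28, 0.29], [0.02, -0.16, 5.28, 0.29]]}}

```text
t: 15.35
tool_pos: [430.8, 354.2, 42.7]
orientation: [[0.707, 0.707, -0.0], [0.707, -0.707, -0.0], [-0.001, -0.0, -1.0]]
contact_force: [0.3, -0.2, 0.7]
grip_width: 50.0
```

Request:
{"op": "jog_arm", "data": {"commands": [[0, 0, 0, 0], [0, 0, 0, 0], [0, 0, 0, 0], [0, 0, 0, 0], [0, 0, 0, 0], [0, 0, 0, 0]], "claw": 20}}

```text
t: 15.85
tool_pos: [431.5, 355.3, 45.1]
orientation: [[0.706, 0.708, 0.003], [0.708, -0.706, 0.002], [0.003, 0.001, -1.0]]
contact_force: [1.2, -1.8, 7.5]
grip_width: 28.5
```

Request:
{"op": "jog_arm", "data": {"commands": [[0, 0, -0.3, 0], [0, 0, -1.0, 0], [0, 0, -2.3, 0], [0, 0, -3.6, 0], [0, 0, -4.5, 0], [0, 0, -4.5, 0], [0, 0, -4.5, 0]]}}

```text
t: 16.43
tool_pos: [430.9, 355.1, 180.3]
orientation: [[0.706, 0.708, 0.003], [0.708, -0.706, 0.002], [0.004, 0.0, -1.0]]
contact_force: [-0.1, -1.5, -2.5]
grip_width: 28.6
```

```bash
python3 - <<'E'
from nest import *
held();print(robot.observe()['contact_force']);goto(517.6,-17.0,185,-1.52)
E
```

```text
held: n 1462 x [-24.   28.6] y [-39.9  38.3] z 22.2
[-0.30690866 -0.80031908 -3.03370113]
pos [430.4 354.7 178.3] yaw 45.05 MOVE [-6.715 10.811 -0.229] turn 9.314
```

Request:
{"op": "jog_arm", "data": {"commands": [[-3.4, 5.4, -0.23, 4.6], [-3.4, 5.4, -0.23, 4.6], [-3.4, 5.4, -0.23, 4.6], [-3.4, 5.4, -0.23, 4.6], [-3.4, 5.4, -0.23, 4.6], [-3.4, 5.4, -0.23, 4.6]]}}

```text
t: 16.98
tool_pos: [473.2, 164.2, 183.4]
orientation: [[0.928, 0.372, -0.002], [0.372, -0.928, -0.002], [-0.002, 0.001, -1.0]]
contact_force: [0.3, 1.1, -1.7]
grip_width: 28.6
```

```bash
python3 -c "
from m import *
goto(517.6,-17,185,-1.52)"
```

```text
pos [473.2 164.2 183.4] yaw 21.84 MOVE [-0.874  6.156 -0.045] turn 4.672
```

Request:
{"op": "jog_arm", "data": {"commands": [[-0.87, 6.15, -0.05, 4.67], [-0.87, 6.15, -0.05, 4.67], [-0.87, 6.15, -0.05, 4.67], [-0.87, 6.15, -0.05, 4.67], [-0.87, 6.15, -0.05, 4.67], [-0.87, 6.15, -0.05, 4.67], [-0.87, 6.15, -0.05, 4.67], [-0.87, 6.15, -0.05, 4.67]]}}

```text
t: 17.65
tool_pos: [517.7, -12.0, 185.2]
orientation: [[1.0, -0.022, -0.002], [-0.022, -1.0, 0.0], [-0.002, -0.0, -1.0]]
contact_force: [0.2, -0.3, -2.7]
grip_width: 28.6
```

Request:
{"op": "jog_arm", "data": {"commands": [[0, 0, 0, 0], [0, 0, 0, 0], [0, 0, 0, 0]]}}

```text
t: 17.9
tool_pos: [518.0, -11.8, 186.2]
orientation: [[1.0, -0.021, -0.0], [-0.021, -1.0, 0.0], [-0.0, -0.0, -1.0]]
contact_force: [-0.4, -0.7, -1.8]
grip_width: 28.6
```

```bash
python3 - <<'E'
from nest import *
pockets();held();goto(517.6,-17.0,70,-1.52)
E
```

```text
outer [ 755.2 -134.2] [39.1 49. ] 73.96
outer [549.3 -18.4] [138.9 289.1] 88.46
hole [597.2 -25.2] [57.6 40.5] 88.74
hole [664.9 -27.6] [69.9 46.3] 88.69
held: n 2026 x [-27.2  27.4] y [-40.2  -1.6] z 24.2
pos [518.1 -12.1 186.3] yaw -1.25 MOVE [-0.012  0.162  3.876] turn 0.054
```

Request:
{"op": "jog_arm", "data": {"commands": [[-0.01, 0.16, 1.2, 0.05], [-0.01, 0.16, 2.3, 0.05], [-0.01, 0.16, 3.0, 0.05], [-0.01, 0.16, 3.4, 0.05], [-0.01, 0.16, 3.6, 0.05], [-0.01, 0.16, 3.8, 0.05], [-0.01, 0.16, 3.9, 0.05], [-0.01, 0.16, 3.9, 0.05]]}}

```text
t: 18.67
tool_pos: [518.3, -17.3, 70.1]
orientation: [[1.0, -0.027, 0.002], [-0.027, -1.0, 0.0], [0.001, -0.0, -1.0]]
contact_force: [0.5, 2.4, -2.8]
grip_width: 28.4
```

Request:
{"op": "jog_arm", "data": {"commands": [[0, 0, 0.07, 0], [0, 0, 0.14, 0], [0, 0, 0.2, 0], [0, 0, 0.2, 0]]}}

```text
t: 19.0
tool_pos: [518.6, -17.6, 64.2]
orientation: [[1.0, -0.027, 0.003], [-0.027, -1.0, -0.0], [0.003, 0.0, -1.0]]
contact_force: [5.5, -0.2, -3.0]
grip_width: 28.3
```

Request:
{"op": "jog_arm", "data": {"commands": [[0, 0, 0.05, 0], [0, 0, 0.1, 0], [0, 0, 0.15, 0], [0, 0, 0.15, 0]]}}

```text
t: 19.33
tool_pos: [517.9, -17.5, 59.1]
orientation: [[1.0, -0.027, 0.0], [-0.027, -1.0, -0.0], [0.0, 0.0, -1.0]]
contact_force: [-0.3, 1.1, 5.5]
grip_width: 28.4
```

Request:
{"op": "jog_arm", "data": {"commands": [[0, 0, 0.04, 0], [0, 0, 0.08, 0], [0, 0, 0.08, 0]]}}

```text
t: 19.58
tool_pos: [518.1, -17.5, 59.0]
orientation: [[1.0, -0.027, 0.001], [-0.027, -1.0, -0.0], [0.001, 0.0, -1.0]]
contact_force: [-18.0, 1.7, 35.3]
grip_width: 28.7
```

Request:
{"op": "jog_arm", "data": {"commands": [[0, 0, -0.06, 0], [0, 0, -0.09, 0], [0, 0, -0.09, 0]]}}

```text
t: 19.83
tool_pos: [517.8, -17.5, 59.1]
orientation: [[1.0, -0.027, 0.0], [-0.027, -1.0, 0.0], [0.0, -0.0, -1.0]]
contact_force: [0.2, -0.0, 4.7]
grip_width: 28.5
```

Request:
{"op": "jog_arm", "data": {"commands": [[0, 0, 0, 0], [0, 0, 0, 0], [0, 0, 0, 0], [0, 0, 0, 0]], "claw": 42}}

```text
t: 20.17
tool_pos: [517.5, -17.5, 58.8]
orientation: [[1.0, -0.027, -0.001], [-0.027, -1.0, 0.0], [-0.001, 0.0, -1.0]]
contact_force: [1.0, 0.7, 0.6]
grip_width: 42.2
```

Request:
{"op": "jog_arm", "data": {"commands": [[0, 0, -0.6, 0], [0, 0, -1.6, 0], [0, 0, -2.9, 0], [0, 0, -4.2, 0], [0, 0, -4.8, 0], [0, 0, -4.8, 0]]}}

```text
t: 20.67
tool_pos: [519.1, -17.6, 208.1]
orientation: [[1.0, -0.027, 0.007], [-0.027, -1.0, -0.001], [0.007, 0.0, -1.0]]
contact_force: [-0.2, -0.2, 0.0]
grip_width: 42.2
```

```bash
python3 - <<'E'
from nest import *
flush(['wide','short','slim']);print(robot.observe()['t'])
goto(586,387,200,-72.5)
E
```

```text
wide 1442 front z 35.6 back z 35.6 left 35.7 right 35.6 [517.6 -16.5] [78.9 59.6] 89.4
short 1078 front z 35.3 back z 35.6 left 35.2 right 35.6 [593.1 -19.3] [62.1 52.4] 88.6
slim 344 front z 34.9 back z 35.4 left 35.3 right 34.6 [657.  -20.7] [73.7 37.2] 88.3
top z 35.1
20.7167
pos [518.4 -17.6 205.2] yaw -1.55 MOVE [  1.886 -13.542   0.177] turn 14.19
```

Request:
{"op": "jog_arm", "data": {"commands": [[0.95, -6.7, 0.1, 7.1], [0.95, -6.7, 0.1, 7.1], [0.95, -6.7, 0.1, 7.1], [0.95, -6.7, 0.1, 7.1], [0.95, -6.7, 0.1, 7.1], [0.95, -6.7, 0.1, 7.1]], "claw": 50}}

```text
t: 21.22
tool_pos: [551.3, 186.8, 197.9]
orientation: [[0.795, -0.607, -0.002], [-0.607, -0.795, 0.0], [-0.002, 0.001, -1.0]]
contact_force: [0.3, 0.1, 0.2]
grip_width: 50.1
```

```bash
python3 -c "
from m import *
goto(586,387,200,-72.5)"
```

```text
pos [551.3 186.8 197.9] yaw -37.34 MOVE [-3.129 -6.009 -0.07 ] turn 7.031
```

Request:
{"op": "jog_arm", "data": {"commands": [[-3.13, -6.0, -0.07, 7.03], [-3.13, -6.0, -0.07, 7.03], [-3.13, -6.0, -0.07, 7.03], [-3.13, -6.0, -0.07, 7.03], [-3.13, -6.0, -0.07, 7.03], [-3.13, -6.0, -0.07, 7.03], [-3.13, -6.0, -0.07, 7.03], [-3.13, -6.0, -0.07, 7.03]]}}

```text
t: 21.88
tool_pos: [584.8, 382.5, 200.4]
orientation: [[0.307, -0.952, -0.002], [-0.952, -0.307, -0.001], [0.001, 0.002, -1.0]]
contact_force: [-0.8, -0.1, 0.4]
grip_width: 49.9
```

Request:
{"op": "jog_arm", "data": {"commands": [[0, 0, 0, 0]]}}

```text
t: 21.97
tool_pos: [585.0, 381.9, 201.4]
orientation: [[0.306, -0.952, -0.001], [-0.952, -0.306, -0.001], [0.0, 0.001, -1.0]]
contact_force: [0.9, -0.9, 0.1]
grip_width: 49.9
```

```bash
python3 - <<'E'
from look import *
d,C,P=foot(name='w7.png');print(robot.observe()['t']);goto(*robot.observe()['tool_pos'])
E
```

```text
foot 278.0 192.0 4252 [585.8 385.7] [96.4 42.1] 14.8 29.3
foot 186.0 203.0 525 [546.1 468.5] [11.7 42.4] 82.0 21.3
22.0167
pos [585.2 381.8 201.9] yaw -72.21 MOVE [0. 0. 0.] turn 0
```

View pics/w7.png

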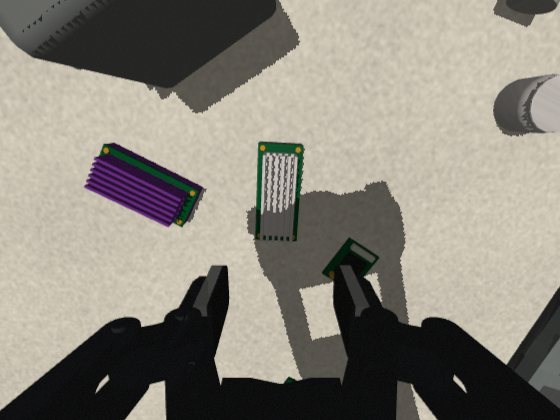

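The grey long module is at (279,192). The purple look-alike at (143,185) stays untouched. I grasp the grey one.

```bash
python3 -c "
from look import *
foot()
goto(585.8,385.7,42,-75.2)"
```

```text
foot 278.0 192.0 4238 [586.  385.7] [96.2 42.1] 14.8 29.4
foot 187.0 203.0 518 [546.2 468.7] [11.7 42.3] 81.7 21.3
pos [585.2 381.8 202.1] yaw -72.23 MOVE [-0.119 -0.057  5.338] turn 0.595
```

Request:
{"op": "jog_arm", "data": {"commands": [[-0.12, -0.06, 1.3, 0.6], [-0.12, -0.06, 2.6, 0.6], [-0.12, -0.06, 3.9, 0.6], [-0.12, -0.06, 4.7, 0.6], [-0.12, -0.06, 5.1, 0.6], [-0.12, -0.06, 5.33, 0.6], [-0.12, -0.06, 5.33, 0.6]]}}

```text
t: 22.65
tool_pos: [585.9, 386.4, 42.1]
orientation: [[0.255, -0.967, -0.0], [-0.967, -0.255, -0.0], [0.0, 0.0, -1.0]]
contact_force: [0.1, 0.2, 0.5]
grip_width: 50.3
```

Request:
{"op": "jog_arm", "data": {"commands": [[0, 0, 0, 0], [0, 0, 0, 0], [0, 0, 0, 0], [0, 0, 0, 0], [0, 0, 0, 0], [0, 0, 0, 0]], "claw": 20}}

```text
t: 23.15
tool_pos: [586.8, 387.4, 44.9]
orientation: [[0.255, -0.967, 0.003], [-0.967, -0.255, 0.002], [-0.001, -0.003, -1.0]]
contact_force: [0.2, -0.9, 7.5]
grip_width: 28.5
```

Request:
{"op": "jog_arm", "data": {"commands": [[0, 0, -0.3, 0], [0, 0, -1.0, 0], [0, 0, -2.3, 0], [0, 0, -3.6, 0], [0, 0, -4.5, 0], [0, 0, -4.5, 0], [0, 0, -4.5, 0]]}}

```text
t: 23.73
tool_pos: [586.3, 387.2, 180.3]
orientation: [[0.256, -0.967, 0.004], [-0.967, -0.256, 0.002], [-0.001, -0.004, -1.0]]
contact_force: [0.1, -1.1, -2.8]
grip_width: 28.6
```

```bash
python3 - <<'E'
from nest import *
held();print(robot.observe()['contact_force']);goto(447.1,-15.2,185,-1.52)
E
```

```text
held: n 1868 x [-21.6  19.9] y [-48.   -9.5] z 21.6
[-0.18314274 -0.17676929 -4.34773446]
pos [585.7 386.9 178. ] yaw -75.19 MOVE [11.777  7.892 -0.245] turn -14.735
```

Request:
{"op": "jog_arm", "data": {"commands": [[5.9, 3.9, -0.24, -7.4], [5.9, 3.9, -0.24, -7.4], [5.9, 3.9, -0.24, -7.4], [5.9, 3.9, -0.24, -7.4], [5.9, 3.9, -0.24, -7.4], [5.9, 3.9, -0.24, -7.4], [5.9, 3.9, -0.24, -7.4]]}}

```text
t: 24.37
tool_pos: [517.0, 184.0, 183.6]
orientation: [[0.785, -0.619, -0.001], [-0.619, -0.785, -0.0], [-0.001, 0.001, -1.0]]
contact_force: [0.1, -0.2, -1.9]
grip_width: 28.7
```

```bash
python3 -c "
from m import *
goto(447.1,-15.2,185,-1.52)"
```

```text
pos [517.  184.  183.6] yaw -38.26 MOVE [ 2.282  6.655 -0.041] turn -7.349
```

Request:
{"op": "jog_arm", "data": {"commands": [[2.28, 6.65, -0.04, -7.35], [2.28, 6.65, -0.04, -7.35], [2.28, 6.65, -0.04, -7.35], [2.28, 6.65, -0.04, -7.35], [2.28, 6.65, -0.04, -7.35], [2.28, 6.65, -0.04, -7.35], [2.28, 6.65, -0.04, -7.35], [2.28, 6.65, -0.04, -7.35]]}}

```text
t: 25.03
tool_pos: [448.3, -13.3, 185.0]
orientation: [[1.0, -0.029, -0.001], [-0.029, -1.0, 0.0], [-0.001, -0.0, -1.0]]
contact_force: [-0.3, 1.0, -2.0]
grip_width: 28.4
```

Request:
{"op": "jog_arm", "data": {"commands": [[0, 0, 0, 0], [0, 0, 0, 0], [0, 0, 0, 0]]}}

```text
t: 25.28
tool_pos: [448.5, -12.3, 185.3]
orientation: [[1.0, -0.025, -0.001], [-0.025, -1.0, 0.0], [-0.001, -0.0, -1.0]]
contact_force: [0.2, 0.8, -2.4]
grip_width: 28.4
```

```bash
python3 - <<'E'
from nest import *
flush(['wide','short','slim']);pockets();held();goto(447.1,-15.2,70,-1.52)
E
```

```text
wide 1830 front z 35.6 back z 35.5 left 35.6 right 35.5 [518.  -17.1] [80.1 58.1] 89.1
short 1132 front z 35.1 back z 35.2 left 35.1 right 35.2 [592.9 -19. ] [61.8 52.8] 88.3
slim 412 front z 34.9 back z 35.4 left 35.1 right 34.0 [656.6 -20.8] [73.9 37. ] 88.0
top z 35.0
outer [549.5 -18.8] [138.4 289. ] 88.53
hole [601.2 -25.8] [57.2 47. ] 88.54
hole [522. -24.] [76.9 40. ] 88.55
held: n 1593 x [-20.9  20.5] y [-48.1  -9.3] z 24.0
pos [448.4 -12.7 185.5] yaw -1.42 MOVE [-0.04   0.086  3.85 ] turn 0.02
```

Request:
{"op": "jog_arm", "data": {"commands": [[-0.04, 0.08, 1.2, 0.02], [-0.04, 0.08, 2.3, 0.02], [-0.04, 0.08, 3.0, 0.02], [-0.04, 0.08, 3.4, 0.02], [-0.04, 0.08, 3.6, 0.02], [-0.04, 0.08, 3.8, 0.02], [-0.04, 0.08, 3.85, 0.02], [-0.04, 0.08, 3.85, 0.02]]}}

```text
t: 26.1
tool_pos: [447.5, -15.6, 70.9]
orientation: [[1.0, -0.027, 0.001], [-0.027, -1.0, -0.0], [0.001, 0.0, -1.0]]
contact_force: [-1.1, 0.2, -2.4]
grip_width: 28.6
```

Request:
{"op": "jog_arm", "data": {"commands": [[0, 0, 0.07, 0], [0, 0, 0.14, 0], [0, 0, 0.2, 0], [0, 0, 0.2, 0]]}}

```text
t: 26.43
tool_pos: [447.8, -15.6, 65.1]
orientation: [[1.0, -0.027, 0.003], [-0.027, -1.0, -0.0], [0.003, 0.0, -1.0]]
contact_force: [5.1, 0.8, -2.0]
grip_width: 28.3
```

Request:
{"op": "jog_arm", "data": {"commands": [[0, 0, 0.05, 0], [0, 0, 0.1, 0], [0, 0, 0.17, 0], [0, 0, 0.17, 0]]}}

```text
t: 26.77
tool_pos: [447.1, -15.7, 58.9]
orientation: [[1.0, -0.027, 0.0], [-0.027, -1.0, -0.0], [0.0, 0.0, -1.0]]
contact_force: [3.7, -0.2, -0.8]
grip_width: 28.8
```

Request:
{"op": "jog_arm", "data": {"commands": [[0, 0, 0.04, 0], [0, 0, 0.08, 0], [0, 0, 0.08, 0]]}}

```text
t: 27.02
tool_pos: [447.4, -15.7, 58.8]
orientation: [[1.0, -0.027, 0.0], [-0.027, -1.0, -0.0], [0.0, 0.0, -1.0]]
contact_force: [-13.2, 1.2, 31.1]
grip_width: 28.5
```

Request:
{"op": "jog_arm", "data": {"commands": [[0, 0, -0.06, 0], [0, 0, -0.09, 0], [0, 0, -0.09, 0]]}}

```text
t: 27.27
tool_pos: [446.9, -15.6, 59.1]
orientation: [[1.0, -0.027, -0.0], [-0.027, -1.0, 0.0], [-0.0, -0.0, -1.0]]
contact_force: [2.0, 0.3, -0.1]
grip_width: 28.3
```

Request:
{"op": "jog_arm", "data": {"commands": [[0, 0, 0, 0], [0, 0, 0, 0], [0, 0, 0, 0], [0, 0, 0, 0]], "claw": 42}}

```text
t: 27.6
tool_pos: [446.9, -15.6, 59.2]
orientation: [[1.0, -0.027, -0.0], [-0.027, -1.0, -0.0], [-0.0, 0.0, -1.0]]
contact_force: [-0.6, -0.0, -0.5]
grip_width: 42.2
```

Request:
{"op": "jog_arm", "data": {"commands": [[0, 0, -0.6, 0], [0, 0, -1.6, 0], [0, 0, -2.9, 0], [0, 0, -4.2, 0], [0, 0, -4.8, 0], [0, 0, -4.8, 0]]}}

```text
t: 28.1
tool_pos: [448.3, -15.7, 208.3]
orientation: [[1.0, -0.027, 0.006], [-0.027, -1.0, -0.001], [0.006, 0.0, -1.0]]
contact_force: [0.7, -0.8, -0.4]
grip_width: 42.0
```

```bash
python3 - <<'E'
from nest import *
flush(['long','wide','short','slim']);print(robot.observe()['t'])
goto(528,-417,200,-1.5)
E
```

```text
long 710 front z 35.9 back z 36.1 left 35.8 right 36.1 [447.2 -14.5] [95.2 43.1] 90.0
wide 1685 front z 35.7 back z 35.6 left 35.7 right 35.5 [518.  -17.5] [80.3 58.1] 88.5
short 926 front z 35.3 back z 35.4 left 35.1 right 35.6 [592.8 -19.2] [61.8 53.1] 88.2
slim 351 front z 34.9 back z 35.3 left 35.1 right 34.7 [656.7 -20.8] [73.9 37.1] 87.9
top z 35.0
28.15
pos [447.7 -15.7 205.6] yaw -1.55 MOVE [ 3.037 13.301  0.202] turn -0.01
```

```bash
python3 - <<'E'
from nest import *
d,C,P=flush(['long','slim'])
for k,(x,y) in PK.items():
    for s in (1,-1):
        n=(abs(P[...,2]-34)<6)&(abs(P[...,1]-(y+s*60))<7)&(abs(P[...,0]-x)<20)
        print(k,s,n.sum(),np.median(P[n][:,2]).round(2))
n=(abs(P[...,2]-34)<6)&(abs(P[...,1]+15)<30)&(abs(P[...,0]-416)<6);print('left edge',np.median(P[n][:,2]))
E
```

```text
long 714 front z 36.0 back z 36.1 left 36.0 right 36.0 [446.5 -14.2] [94.2 43.3] 87.5
slim 348 front z 34.9 back z 35.3 left 35.2 right 34.5 [655.9 -20.9] [74.4 36.2] 87.0
top z 35.0
long 1 729 35.02
long -1 516 35.19
wide 1 728 35.0
wide -1 521 35.09
short 1 731 34.98
short -1 511 35.06
slim 1 728 34.9
slim -1 510 35.06
left edge 35.171537375744975
```

The long, wide and short green faces read about 0.9, 0.5 and 0.3 mm above the nest. The opening pads dragged them up slightly. I re-press each one with the closed fingers at the centre of its heat sink.

Request:
{"op": "jog_arm", "data": {"commands": [[0, 0, 1, 0], [0, 0, 2, 0], [0, 0, 3, 0], [0, 0, 3.8, 0], [0, 0, 4.1, 0], [0, 0, 4.1, 0]], "claw": 0}}

```text
t: 28.7
tool_pos: [445.4, -15.5, 77.4]
orientation: [[1.0, -0.027, -0.005], [-0.027, -1.0, 0.0], [-0.005, -0.0, -1.0]]
contact_force: [0.4, 1.2, 0.6]
grip_width: -0.3
```

Request:
{"op": "jog_arm", "data": {"commands": [[0, 0, 0.07, 0], [0, 0, 0.14, 0], [0, 0, 0.14, 0], [0, 0, 0.14, 0]]}}

```text
t: 29.03
tool_pos: [447.4, -15.6, 77.1]
orientation: [[1.0, -0.027, 0.001], [-0.027, -1.0, -0.0], [0.001, 0.0, -1.0]]
contact_force: [0.6, -0.3, -0.2]
grip_width: 0.4
```

Request:
{"op": "jog_arm", "data": {"commands": [[0, 0, 0.07, 0], [0, 0, 0.07, 0], [0, 0, 0.07, 0]]}}

```text
t: 29.28
tool_pos: [447.0, -15.6, 74.2]
orientation: [[1.0, -0.027, 0.0], [-0.027, -1.0, 0.0], [0.0, -0.0, -1.0]]
contact_force: [-0.5, 0.5, 0.0]
grip_width: -0.1
```

Request:
{"op": "jog_arm", "data": {"commands": [[0, 0, 0.03, 0], [0, 0, 0.03, 0], [0, 0, 0.03, 0]]}}

```text
t: 29.53
tool_pos: [447.2, -15.6, 74.0]
orientation: [[1.0, -0.027, 0.0], [-0.027, -1.0, -0.0], [0.0, 0.0, -1.0]]
contact_force: [-5.4, 0.1, 10.8]
grip_width: 0.0
```

Request:
{"op": "jog_arm", "data": {"commands": [[0, 0, 0.03, 0], [0, 0, 0.03, 0], [0, 0, 0.03, 0]]}}

```text
t: 29.78
tool_pos: [447.4, -15.6, 74.0]
orientation: [[1.0, -0.027, 0.001], [-0.027, -1.0, -0.0], [0.001, 0.0, -1.0]]
contact_force: [-10.8, 0.5, 21.5]
grip_width: 0.1
```

Request:
{"op": "jog_arm", "data": {"commands": [[0, 0, 0.03, 0], [0, 0, 0.03, 0], [0, 0, 0.03, 0]]}}

```text
t: 30.03
tool_pos: [447.6, -15.6, 74.0]
orientation: [[1.0, -0.027, 0.001], [-0.027, -1.0, -0.0], [0.001, 0.0, -1.0]]
contact_force: [-15.0, 0.5, 32.3]
grip_width: -0.2
```

The fingertip met the long module's heat sink at z = 60.0, exactly the home height, and it did not move at 32 N. So the modules are home and the offset was depth bias. On to the key.

Request:
{"op": "jog_arm", "data": {"commands": [[0, 0, -0.5, 0], [0, 0, -1.5, 0], [0, 0, -2.9, 0], [0, 0, -4.2, 0], [0, 0, -4.3, 0]]}}

```text
t: 30.45
tool_pos: [448.7, -15.7, 207.9]
orientation: [[1.0, -0.027, 0.009], [-0.027, -1.0, -0.001], [0.009, 0.001, -1.0]]
contact_force: [0.4, 0.2, 1.5]
grip_width: 0.1
```

Request:
{"op": "jog_arm", "data": {"commands": [[1.5, 6.6, 0, 0], [1.5, 6.6, 0, 0], [1.5, 6.6, 0, 0], [1.5, 6.6, 0, 0], [1.5, 6.6, 0, 0], [1.5, 6.6, 0, 0], [1.5, 6.6, 0, 0]]}}

```text
t: 31.03
tool_pos: [486.5, -216.2, 199.8]
orientation: [[1.0, -0.03, -0.001], [-0.03, -1.0, 0.001], [-0.001, -0.0, -1.0]]
contact_force: [0.6, -0.7, -0.1]
grip_width: -0.0
```

Request:
{"op": "jog_arm", "data": {"commands": [[1.2, 5.0, 0, 0], [1.2, 5.0, 0, 0], [1.2, 5.0, 0, 0], [1.2, 5.0, 0, 0], [1.2, 5.0, 0, 0], [1.2, 5.0, 0, 0]]}}

```text
t: 31.53
tool_pos: [518.7, -365.5, 199.8]
orientation: [[1.0, -0.028, -0.001], [-0.028, -1.0, 0.001], [-0.001, -0.001, -1.0]]
contact_force: [-0.5, 0.6, -0.3]
grip_width: -0.1
```

```bash
python3 - <<'E'
from nest import *
d,C=snap('wrist');P=cloud(d,C);save(d,'pics/w8.png')
for c in comps(P,56,68,200,(400,650,-520,-330)): print('key',*c)
for c in comps(P,36,48,200,(400,650,-520,-330)): print('box',*c)
goto(528,-417,120,-1.5);print(robot.observe()['contact_force'])
E
```

```text
key 294.0 255.0 1409 [ 525.9 -416.4] [44.1 43.3] 5.9 62.9
key 164.0 256.0 498 [ 411.8 -409.3] [36.2 25.8] 84.4 56.5
box 293.0 239.0 4046 [ 525.9 -417. ] [88.  88.2] 5.9 37.4
pos [ 518.7 -364.6  200.1] yaw -1.53 MOVE [0.359 1.738 2.669] turn -0.007
[-0.6972099  -0.87989946 -0.22723349]
```

View pics/w8.png

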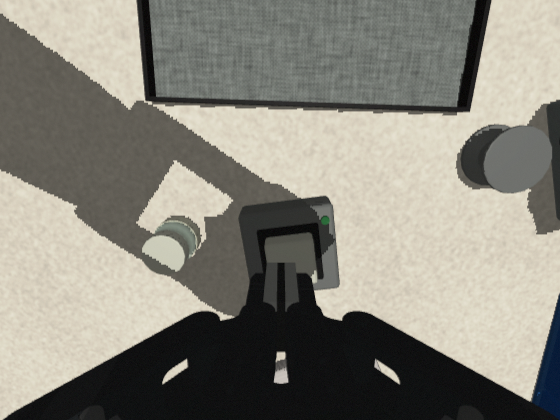

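The view shows the white key at (293,258) on its box, the jar at (178,242) well clear, and the tray above them. I descend over the key.

Request:
{"op": "jog_arm", "data": {"commands": [[0.3, 1.72, 0.5, 0], [0.3, 1.72, 1.5, 0], [0.3, 1.72, 2.6, 0], [0.3, 1.72, 3.4, 0], [0.3, 1.72, 3.67, 0], [0.3, 1.72, 3.67, 0], [0.3, 1.72, 3.67, 0]]}}

```text
t: 32.17
tool_pos: [526.8, -416.7, 91.9]
orientation: [[1.0, -0.026, 0.001], [-0.026, -1.0, -0.001], [0.001, 0.001, -1.0]]
contact_force: [0.6, 0.2, 1.1]
grip_width: 0.2
```

Request:
{"op": "jog_arm", "data": {"commands": [[0, 0, 0, 0], [0, 0, 0, 0], [0, 0, 0, 0]]}}

```text
t: 32.42
tool_pos: [526.7, -417.7, 92.0]
orientation: [[1.0, -0.027, 0.002], [-0.027, -1.0, -0.001], [0.002, 0.001, -1.0]]
contact_force: [0.5, 0.4, 0.4]
grip_width: -0.1
```

```bash
python3 - <<'E'
from nest import *
goto(525.9,-416.6,77,-1.5);print(robot.observe()['contact_force'])
E
```

```text
pos [ 526.7 -417.7   92. ] yaw -1.54 MOVE [-0.027 -0.035  0.499] turn -0.008
[0.4996021  0.42293705 0.40016687]
```

Request:
{"op": "jog_arm", "data": {"commands": [[-0.03, -0.03, 0.3, 0], [-0.03, -0.03, 0.5, 0], [-0.03, -0.03, 0.6, 0], [-0.03, -0.03, 0.68, 0], [-0.03, -0.03, 0.72, 0], [-0.03, -0.03, 0.72, 0]]}}

```text
t: 32.92
tool_pos: [525.1, -416.5, 68.4]
orientation: [[1.0, -0.027, -0.001], [-0.027, -1.0, 0.0], [-0.001, -0.0, -1.0]]
contact_force: [-1.7, 2.0, 2.1]
grip_width: -0.1
```

Request:
{"op": "jog_arm", "data": {"commands": [[0, 0, 0.03, 0], [0, 0, 0.05, 0], [0, 0, 0.05, 0]]}}

```text
t: 33.17
tool_pos: [525.3, -416.6, 67.7]
orientation: [[1.0, -0.027, 0.0], [-0.027, -1.0, -0.0], [0.0, 0.0, -1.0]]
contact_force: [-2.0, 2.6, 7.7]
grip_width: -0.2
```

Request:
{"op": "jog_arm", "data": {"commands": [[0, 0, -0.008, 0], [0, 0, -0.008, 0], [0, 0, -0.008, 0], [0, 0, -0.008, 0]]}}

```text
t: 33.5
tool_pos: [525.3, -416.6, 68.0]
orientation: [[1.0, -0.027, 0.0], [-0.027, -1.0, -0.0], [0.0, 0.0, -1.0]]
contact_force: [-2.2, 2.6, 6.9]
grip_width: -0.2
```

Request:
{"op": "jog_arm", "data": {"commands": [[0, 0, 0, 0], [0, 0, 0, 0], [0, 0, 0, 0], [0, 0, 0, 0], [0, 0, 0, 0], [0, 0, 0, 0], [0, 0, 0, 0], [0, 0, 0, 0]]}}

```text
t: 34.17
tool_pos: [525.3, -416.6, 68.0]
orientation: [[1.0, -0.027, 0.0], [-0.027, -1.0, -0.0], [0.0, 0.0, -1.0]]
contact_force: [-2.4, 2.3, 5.5]
grip_width: -0.2
```

Request:
{"op": "jog_arm", "data": {"commands": [[0, 0, 0.1, 0], [0, 0, 0.2, 0], [0, 0, 0.28, 0], [0, 0, 0.33, 0], [0, 0, 0.35, 0], [0, 0, 0.35, 0]]}}

```text
t: 34.67
tool_pos: [525.7, -416.9, 59.7]
orientation: [[1.0, -0.027, 0.001], [-0.027, -1.0, -0.001], [0.001, 0.001, -1.0]]
contact_force: [-9.3, 8.3, 25.6]
grip_width: -0.0
```

Request:
{"op": "jog_arm", "data": {"commands": [[0, 0, -0.4, 0], [0, 0, -1.2, 0], [0, 0, -2.5, 0], [0, 0, -3.8, 0], [0, 0, -5, 0], [0, 0, -5.5, 0], [0, 0, -5.5, 0]]}}

```text
t: 35.25
tool_pos: [526.1, -417.4, 227.0]
orientation: [[1.0, -0.027, 0.005], [-0.027, -1.0, -0.004], [0.005, 0.004, -1.0]]
contact_force: [-1.1, 0.2, 0.3]
grip_width: 0.2
```

Request:
{"op": "jog_arm", "data": {"commands": [[0.8, -4, 0, 0], [0.8, -4, 0, 0], [0.8, -4, 0, 0], [0.8, -4, 0, 0], [0.8, -4, 0, 0], [0.8, -4, 0, 0]], "claw": 42}}

```text
t: 35.75
tool_pos: [552.4, -297.3, 221.0]
orientation: [[1.0, -0.027, -0.001], [-0.027, -1.0, 0.0], [-0.001, -0.0, -1.0]]
contact_force: [-0.6, -0.3, -0.4]
grip_width: 41.7
```

```bash
python3 - <<'E'
from nest import *
d,C=snap('wrist');P=cloud(d,C);save(d,'pics/w9.png')
for lo,hi in ((15,25),(2,9)):
  for c in comps(P,lo,hi,300,(390,710,-300,-125)): print('tray',lo,*c)
pockets(20,4)
for c in comps(P,56,68,200,(480,580,-470,-360)): print('key',*c)
flush(['long','wide','short','slim'])
print(robot.observe()['t']);goto(656.3,-20.9,150,-1.52)
E
```

```text
tray 15 273.0 90.0 5594 [ 548.7 -212.6] [140.6 291.2] 86.6 20.7
tray 2 275.0 101.0 40419 [ 548.7 -212.6] [133. 284.] 86.5 5.7
outer [ 548.8 -212.6] [140.5 291. ] 86.51
hole [ 548.9 -212.7] [134.3 282.8] 86.23
key 259.0 315.0 1682 [ 526.  -416.5] [43.9 44.6] 5.5 63.0
long none
wide none
short none
slim none
top z nan
35.9
pos [ 552.2 -298.2  221.3] yaw -1.62 MOVE [ 3.21  -9.337  2.376] turn -0.02
  return _methods._mean(a, axis=axis, dtype=dtype,
  ret = ret.dtype.type(ret / rcount)
```

Request:
{"op": "jog_arm", "data": {"commands": [[3.2, -9.3, 0.5, 0], [3.2, -9.3, 0.5, 0], [3.2, -9.3, 0.5, 0], [3.2, -9.3, 0.5, 0], [3.2, -9.3, 0.5, 0], [3.2, -9.3, 0.5, 0], [3.2, -9.3, 0.5, 0], [3.2, -9.3, 0.5, 0]]}}

```text
t: 36.57
tool_pos: [657.4, -16.4, 205.8]
orientation: [[1.0, -0.025, -0.001], [-0.025, -1.0, 0.001], [-0.001, -0.001, -1.0]]
contact_force: [0.6, 0.1, -0.6]
grip_width: 41.9
```

Request:
{"op": "jog_arm", "data": {"commands": [[0, 0, 0, 0], [0, 0, 0, 0]]}}

```text
t: 36.73
tool_pos: [656.0, -21.7, 206.4]
orientation: [[1.0, -0.027, -0.001], [-0.027, -1.0, -0.0], [-0.001, 0.0, -1.0]]
contact_force: [-0.5, -0.5, -0.4]
grip_width: 42.0
```

```bash
python3 - <<'E'
from nest import *
flush(['long','wide','short','slim']);print(robot.observe()['t']);goto(656.4,-20.8,56.5,-1.52)
E
```

```text
long 704 front z 35.0 back z 35.4 left 34.8 right 35.1 [445.7 -14.4] [94.5 45.5] 88.8
wide 1332 front z 35.6 back z 35.6 left 35.7 right 35.6 [516.7 -17. ] [79.9 58. ] 88.5
short 700 front z 35.3 back z 35.5 left 35.0 right 35.6 [591.5 -18.7] [61.6 51.8] 89.1
slim 298 front z 35.0 back z 35.6 left 34.9 right 35.0 [656.2 -20.1] [73.  33.3] 88.9
top z 35.1
36.7833
pos [655.9 -22.3 206.7] yaw -1.61 MOVE [ 0.016 -0.052  5.005] turn -0.018
```

The long module now reads 35.1 where it read 36.0, so the re-press may have moved it. I probe wide and short by touch, since that height is better than the depth reading.

Request:
{"op": "jog_arm", "data": {"commands": [[-4.62, -0.05, 1, 0], [-4.62, -0.05, 2, 0], [-4.62, -0.05, 3, 0], [-4.62, -0.05, 3.8, 0], [-4.62, -0.05, 4.2, 0], [-4.62, -0.05, 4.2, 0], [-4.62, -0.05, 4.2, 0], [-4.62, -0.05, 4.2, 0]], "claw": 0}}

```text
t: 37.45
tool_pos: [518.4, -16.7, 82.5]
orientation: [[1.0, -0.028, 0.002], [-0.028, -1.0, -0.0], [0.002, 0.0, -1.0]]
contact_force: [-0.2, -0.1, 0.8]
grip_width: -0.3
```

Request:
{"op": "jog_arm", "data": {"commands": [[0, 0, 0, 0], [0, 0, 0, 0], [0, 0, 0, 0]]}}

```text
t: 37.7
tool_pos: [518.2, -15.9, 81.7]
orientation: [[1.0, -0.027, 0.001], [-0.027, -1.0, -0.0], [0.001, 0.0, -1.0]]
contact_force: [0.1, -0.9, 0.1]
grip_width: 0.4
```

Request:
{"op": "jog_arm", "data": {"commands": [[0, 0, 0.1, 0], [0, 0, 0.2, 0], [0, 0, 0.2, 0], [0, 0, 0.2, 0]]}}

```text
t: 38.03
tool_pos: [517.4, -15.7, 74.5]
orientation: [[1.0, -0.027, -0.001], [-0.027, -1.0, 0.0], [-0.001, -0.0, -1.0]]
contact_force: [0.5, -0.3, -0.1]
grip_width: -0.2
```

Request:
{"op": "jog_arm", "data": {"commands": [[0, 0, 0.02, 0], [0, 0, 0.02, 0]]}}

```text
t: 38.2
tool_pos: [517.5, -15.7, 74.2]
orientation: [[1.0, -0.027, -0.0], [-0.027, -1.0, 0.0], [-0.0, -0.0, -1.0]]
contact_force: [0.3, 0.3, 0.4]
grip_width: 0.1
```

Request:
{"op": "jog_arm", "data": {"commands": [[0, 0, 0.02, 0], [0, 0, 0.02, 0]]}}

```text
t: 38.37
tool_pos: [517.6, -15.7, 74.0]
orientation: [[1.0, -0.027, 0.0], [-0.027, -1.0, 0.0], [0.0, -0.0, -1.0]]
contact_force: [-2.0, 1.3, 4.0]
grip_width: 0.4
```

Request:
{"op": "jog_arm", "data": {"commands": [[0, 0, 0.02, 0], [0, 0, 0.02, 0]]}}

```text
t: 38.53
tool_pos: [517.7, -15.7, 74.0]
orientation: [[1.0, -0.027, 0.0], [-0.027, -1.0, -0.0], [0.0, 0.0, -1.0]]
contact_force: [-5.7, 0.1, 11.0]
grip_width: -0.3
```

Request:
{"op": "jog_arm", "data": {"commands": [[0, 0, 0.02, 0], [0, 0, 0.02, 0]]}}

```text
t: 38.7
tool_pos: [517.7, -15.7, 74.0]
orientation: [[1.0, -0.027, 0.001], [-0.027, -1.0, -0.0], [0.001, 0.0, -1.0]]
contact_force: [-8.3, 0.5, 17.8]
grip_width: 0.1
```

Wide touches at 74.0 too and is rigid, so it was home. Now I unload it.

Request:
{"op": "jog_arm", "data": {"commands": [[0, 0.04, -0.8, 0], [0, 0.04, -0.9, 0], [0, 0.04, -0.9, 0], [0, 0.04, -0.9, 0]], "claw": 44}}

```text
t: 39.03
tool_pos: [517.5, -16.9, 99.3]
orientation: [[1.0, -0.027, 0.0], [-0.027, -1.0, -0.0], [0.0, 0.0, -1.0]]
contact_force: [0.5, -1.1, 0.4]
grip_width: 43.6
```

```bash
python3 - <<'E'
from nest import *
goto(517.6,-17,56.5,-1.52);print(robot.observe()['grip_width'])
E
```

```text
pos [517.5 -16.9  99.3] yaw -1.55 MOVE [0.003 0.004 1.426] turn -0.007
43.59330197388007
```

Request:
{"op": "jog_arm", "data": {"commands": [[0, 0, 0.6, 0], [0, 0, 1.1, 0], [0, 0, 1.42, 0], [0, 0, 1.42, 0], [0, 0, 1.42, 0]]}}

```text
t: 39.45
tool_pos: [517.1, -16.8, 56.3]
orientation: [[1.0, -0.027, -0.001], [-0.027, -1.0, 0.0], [-0.001, -0.0, -1.0]]
contact_force: [-0.2, 0.9, 0.5]
grip_width: 44.0
```

Request:
{"op": "jog_arm", "data": {"commands": [[0, 0, 0, 0], [0, 0, 0, 0], [0, 0, 0, 0], [0, 0, 0, 0], [0, 0, 0, 0], [0, 0, 0, 0]], "claw": 20}}

```text
t: 39.95
tool_pos: [517.8, -16.9, 57.8]
orientation: [[1.0, -0.027, 0.001], [-0.027, -1.0, -0.0], [0.001, 0.0, -1.0]]
contact_force: [-2.6, 0.7, 6.8]
grip_width: 28.4
```

Request:
{"op": "jog_arm", "data": {"commands": [[0, 0, -0.1, 0], [0, 0, -0.3, 0], [0, 0, -0.5, 0], [0, 0, -1.0, 0], [0, 0, -2, 0], [0, 0, -2.8, 0], [0, 0, -2.8, 0], [0, 0, -2.8, 0]]}}

```text
t: 40.62
tool_pos: [518.2, -16.9, 142.8]
orientation: [[1.0, -0.027, 0.003], [-0.027, -1.0, -0.0], [0.003, 0.0, -1.0]]
contact_force: [0.0, 0.4, -2.9]
grip_width: 28.6
```

```bash
python3 - <<'E'
from nest import *
flush(['long','short','slim']);held();print(robot.observe()['contact_force']);goto(516.8,-210.6,80,-3.5)
E
```

```text
long 927 front z 35.1 back z 35.2 left 35.2 right 35.1 [446.4 -15. ] [95.7 42.4] 88.5
short 1435 front z 35.1 back z 35.3 left 35.2 right 35.2 [593.2 -19. ] [62.2 52.7] 88.5
slim 574 front z 34.9 back z 35.5 left 35.1 right 34.8 [657.2 -20.8] [73.8 37.5] 88.6
top z 35.0
held: n 1968 x [-27.2  27.7] y [-39.9  -2.6] z 22.0
[-0.29308222  0.54083042 -2.4214368 ]
pos [517.2 -16.9 140.3] yaw -1.55 MOVE [0.162 6.456 2.011] turn 0.391
```

Request:
{"op": "jog_arm", "data": {"commands": [[0.1, 1.4, 0, 0.1], [0.16, 2.8, 0, 0.2], [0.16, 4.2, 0, 0.39], [0.16, 5.4, 0.7, 0.39], [0.16, 6.3, 1.5, 0.39], [0.16, 6.46, 2.0, 0.39], [0.16, 6.46, 2.0, 0.39], [0.16, 6.46, 2.0, 0.39]]}}

```text
t: 41.38
tool_pos: [516.2, -210.5, 79.6]
orientation: [[0.998, -0.062, -0.003], [-0.062, -0.998, 0.001], [-0.003, -0.001, -1.0]]
contact_force: [0.2, 0.2, -1.6]
grip_width: 28.8
```

Request:
{"op": "jog_arm", "data": {"commands": [[0, 0, 0.4, 0], [0, 0, 0.7, 0], [0, 0, 0.9, 0], [0, 0, 1.0, 0], [0, 0, 1.0, 0]]}}

```text
t: 41.8
tool_pos: [516.8, -210.2, 50.1]
orientation: [[0.998, -0.06, -0.001], [-0.06, -0.998, 0.0], [-0.001, -0.0, -1.0]]
contact_force: [0.6, -0.1, -1.6]
grip_width: 28.6
```

```bash
python3 - <<'E'
from nest import *
print(robot.observe()['contact_force']);goto(516.8,-210.6,47.8,-3.5)
E
```

```text
[ 0.58054846 -0.05163481 -1.59249009]
pos [ 516.8 -210.2   50.1] yaw -3.46 MOVE [0.    0.014 0.077] turn 0.007
```

Request:
{"op": "jog_arm", "data": {"commands": [[0, 0, 0.05, 0], [0, 0, 0.08, 0], [0, 0, 0.08, 0]]}}

```text
t: 42.05
tool_pos: [517.2, -210.7, 48.7]
orientation: [[0.998, -0.061, 0.0], [-0.061, -0.998, -0.0], [0.0, 0.0, -1.0]]
contact_force: [-0.1, 0.6, -1.9]
grip_width: 28.4
```

Request:
{"op": "jog_arm", "data": {"commands": [[0, 0, 0, 0], [0, 0, 0, 0], [0, 0, 0, 0], [0, 0, 0, 0]], "claw": 44}}

```text
t: 42.38
tool_pos: [517.1, -210.8, 48.7]
orientation: [[0.998, -0.061, 0.0], [-0.061, -0.998, -0.0], [0.0, 0.0, -1.0]]
contact_force: [-0.3, 0.5, 0.2]
grip_width: 44.4
```

Request:
{"op": "jog_arm", "data": {"commands": [[0, 0, -0.6, 0], [0, 0, -1.6, 0], [0, 0, -2.8, 0], [0, 0, -3.4, 0], [0, 0, -3.4, 0]]}}

```text
t: 42.8
tool_pos: [518.6, -211.5, 155.6]
orientation: [[0.998, -0.061, 0.006], [-0.061, -0.998, -0.003], [0.006, 0.002, -1.0]]
contact_force: [0.3, -1.0, 0.6]
grip_width: 43.9
```

Request:
{"op": "jog_arm", "data": {"commands": [[-2.72, -6.36, 0, -0.4], [-2.72, -6.36, 0, -0.4], [-2.72, -6.36, 0, -0.4], [-2.72, -6.36, 0, -0.4], [-2.72, -6.36, 0, -0.4], [-2.72, -6.36, 0, -0.4], [-2.72, -6.36, 0, -0.4], [-2.72, -6.36, 0, -0.4]]}}

```text
t: 43.47
tool_pos: [447.3, -15.4, 150.4]
orientation: [[1.0, -0.025, 0.0], [-0.025, -1.0, -0.0], [0.0, 0.0, -1.0]]
contact_force: [-0.1, -0.9, -0.0]
grip_width: 44.3
```

```bash
python3 - <<'E'
from nest import *
flush(['long','short','slim']);goto(446.9,-15.3,56.5,-1.52);print(robot.observe()['t'])
E
```

```text
long 986 front z 35.0 back z 35.0 left 35.1 right 35.0 [445.4 -14.7] [95.9 45. ] 86.7
short 1432 front z 35.1 back z 35.3 left 35.1 right 35.2 [593.  -19.3] [62.5 53.4] 88.4
slim 359 front z 34.9 back z 35.2 left 35.1 right None [647.8 -20.5] [74.  19.3] 88.2
top z 34.9
pos [447.4 -15.9 150.3] yaw -1.52 MOVE [-0.018 -0.02   3.127] turn -0.0
43.5167
```

Works well. Now the long module: grip, draw, lift.

Request:
{"op": "jog_arm", "data": {"commands": [[-0.02, -0.02, 1.2, 0], [-0.02, -0.02, 2.2, 0], [-0.02, -0.02, 2.8, 0], [-0.02, -0.02, 3.12, 0], [-0.02, -0.02, 3.12, 0], [-0.02, -0.02, 3.12, 0]]}}

```text
t: 44.02
tool_pos: [447.0, -15.4, 57.4]
orientation: [[1.0, -0.027, -0.0], [-0.027, -1.0, -0.0], [-0.0, 0.0, -1.0]]
contact_force: [0.9, 0.0, -0.2]
grip_width: 44.2
```

Request:
{"op": "jog_arm", "data": {"commands": [[0, 0, 0, 0], [0, 0, 0, 0], [0, 0, 0, 0], [0, 0, 0, 0], [0, 0, 0, 0], [0, 0, 0, 0]], "claw": 20}}

```text
t: 44.52
tool_pos: [447.4, -15.1, 58.6]
orientation: [[1.0, -0.026, 0.002], [-0.026, -1.0, -0.001], [0.002, 0.001, -1.0]]
contact_force: [-4.2, -1.5, 6.9]
grip_width: 28.6
```

Request:
{"op": "jog_arm", "data": {"commands": [[0, 0, -0.1, 0], [0, 0, -0.3, 0], [0, 0, -0.5, 0], [0, 0, -1.0, 0], [0, 0, -2, 0], [0, 0, -2.8, 0], [0, 0, -2.8, 0], [0, 0, -2.8, 0]]}}

```text
t: 45.18
tool_pos: [447.4, -14.7, 142.8]
orientation: [[1.0, -0.026, 0.003], [-0.026, -1.0, -0.0], [0.003, 0.0, -1.0]]
contact_force: [0.3, 0.2, -2.6]
grip_width: 28.7
```

```bash
python3 - <<'E'
from nest import *
flush(['short','slim']);held();print(robot.observe()['contact_force']);goto(445.9,-206.3,80,-3.5)
E
```

```text
short 1492 front z 35.1 back z 35.2 left 35.1 right 35.2 [593.  -18.8] [61.8 53. ] 88.1
slim 283 front z 34.8 back z 35.3 left 35.1 right None [645.7 -20.5] [74.  15.7] 89.9
top z 35.0
held: n 1621 x [-20.7  20.6] y [-48.  -10.6] z 22.6
[-0.08275883 -0.0358929  -2.61938456]
pos [446.4 -14.7 140.4] yaw -1.5 MOVE [0.152 6.386 2.014] turn 0.4
```

Request:
{"op": "jog_arm", "data": {"commands": [[0.1, 1.4, 0, 0.1], [0.15, 2.8, 0, 0.2], [0.15, 4.2, 0, 0.4], [0.15, 5.4, 0.7, 0.4], [0.15, 6.3, 1.5, 0.4], [0.15, 6.38, 2.0, 0.4], [0.15, 6.38, 2.0, 0.4], [0.15, 6.38, 2.0, 0.4]]}}

```text
t: 45.95
tool_pos: [445.4, -205.8, 79.7]
orientation: [[0.998, -0.062, -0.003], [-0.062, -0.998, 0.002], [-0.003, -0.001, -1.0]]
contact_force: [-0.1, 0.1, -1.6]
grip_width: 28.2
```

Request:
{"op": "jog_arm", "data": {"commands": [[0, 0, 0.4, 0], [0, 0, 0.7, 0], [0, 0, 0.9, 0], [0, 0, 1.0, 0], [0, 0, 1.04, 0], [0, 0, 1.04, 0]]}}

```text
t: 46.45
tool_pos: [446.2, -205.9, 49.6]
orientation: [[0.998, -0.061, -0.0], [-0.061, -0.998, 0.0], [-0.0, -0.0, -1.0]]
contact_force: [0.2, -0.4, -2.2]
grip_width: 28.6
```

Request:
{"op": "jog_arm", "data": {"commands": [[0, 0, 0.02, 0], [0, 0, 0.02, 0]]}}

```text
t: 46.62
tool_pos: [446.3, -206.2, 49.4]
orientation: [[0.998, -0.061, 0.0], [-0.061, -0.998, -0.0], [0.0, 0.0, -1.0]]
contact_force: [0.5, 0.4, -2.6]
grip_width: 28.7
```

Request:
{"op": "jog_arm", "data": {"commands": [[0, 0, 0.02, 0], [0, 0, 0.02, 0], [0, 0, 0.02, 0]]}}

```text
t: 46.87
tool_pos: [446.3, -206.3, 48.7]
orientation: [[0.998, -0.061, 0.0], [-0.061, -0.998, -0.0], [0.0, 0.0, -1.0]]
contact_force: [0.8, 1.0, -1.9]
grip_width: 28.5
```

Request:
{"op": "jog_arm", "data": {"commands": [[0, 0, 0, 0], [0, 0, 0, 0], [0, 0, 0, 0], [0, 0, 0, 0]], "claw": 44}}

```text
t: 47.2
tool_pos: [446.2, -206.2, 48.6]
orientation: [[0.998, -0.061, 0.0], [-0.061, -0.998, -0.0], [0.0, 0.0, -1.0]]
contact_force: [0.5, -0.0, 0.4]
grip_width: 43.7
```

Request:
{"op": "jog_arm", "data": {"commands": [[0, 0, -0.6, 0], [0, 0, -1.6, 0], [0, 0, -2.8, 0], [0, 0, -3.4, 0], [0, 0, -3.4, 0]]}}

```text
t: 47.62
tool_pos: [447.5, -206.9, 155.3]
orientation: [[0.998, -0.061, 0.006], [-0.061, -0.998, -0.003], [0.006, 0.003, -1.0]]
contact_force: [0.7, -0.5, -0.2]
grip_width: 43.9
```

Request:
{"op": "jog_arm", "data": {"commands": [[4.48, -6.53, 0, -0.4], [4.48, -6.53, 0, -0.4], [4.48, -6.53, 0, -0.4], [4.48, -6.53, 0, -0.4], [4.48, -6.53, 0, -0.4], [4.48, -6.53, 0, -0.4], [4.48, -6.53, 0, -0.4], [4.48, -6.53, 0, -0.4]]}}

```text
t: 48.28
tool_pos: [592.5, -17.7, 149.4]
orientation: [[1.0, -0.024, -0.002], [-0.024, -1.0, 0.0], [-0.002, 0.0, -1.0]]
contact_force: [-0.4, -0.2, -0.1]
grip_width: 44.3
```

```bash
python3 - <<'E'
from nest import *
flush(['short','slim']);goto(592.3,-19.0,56.5,-1.52);print(robot.observe()['t'])
E
```

```text
short 984 front z 35.2 back z 35.6 left 35.1 right 35.5 [593.5 -18.2] [61.1 51.9] 89.3
slim 465 front z 34.9 back z 35.5 left 35.0 right 35.0 [656.  -19.7] [72.  34.2] 88.4
top z 35.0
pos [592.  -18.7 149.6] yaw -1.44 MOVE [0.015 0.011 3.103] turn 0.015
48.3333
```

Request:
{"op": "jog_arm", "data": {"commands": [[0.01, 0.01, 1.2, 0.01], [0.01, 0.01, 2.2, 0.01], [0.01, 0.01, 2.8, 0.01], [0.01, 0.01, 3.1, 0.01], [0.01, 0.01, 3.1, 0.01], [0.01, 0.01, 3.1, 0.01]]}}

```text
t: 48.83
tool_pos: [592.6, -19.9, 58.3]
orientation: [[1.0, -0.028, 0.0], [-0.028, -1.0, -0.0], [0.0, 0.0, -1.0]]
contact_force: [0.1, -1.5, -0.0]
grip_width: 43.9
```

Request:
{"op": "jog_arm", "data": {"commands": [[0, 0, 0, 0], [0, 0, 0, 0], [0, 0, 0, 0], [0, 0, 0, 0], [0, 0, 0, 0], [0, 0, 0, 0]], "claw": 20}}

```text
t: 49.33
tool_pos: [593.2, -19.5, 59.5]
orientation: [[1.0, -0.027, 0.002], [-0.027, -1.0, -0.001], [0.002, 0.001, -1.0]]
contact_force: [-3.5, -1.7, 5.2]
grip_width: 28.8
```

Request:
{"op": "jog_arm", "data": {"commands": [[0, 0, -0.1, 0], [0, 0, -0.3, 0], [0, 0, -0.5, 0], [0, 0, -1.0, 0], [0, 0, -2, 0], [0, 0, -2.8, 0], [0, 0, -2.8, 0], [0, 0, -2.8, 0]]}}

```text
t: 50.0
tool_pos: [593.3, -19.1, 143.8]
orientation: [[1.0, -0.027, 0.003], [-0.027, -1.0, -0.0], [0.003, 0.0, -1.0]]
contact_force: [-0.9, -0.2, -3.0]
grip_width: 28.3
```

```bash
python3 - <<'E'
from nest import *
flush(['slim']);held();print(robot.observe()['contact_force']);goto(591.6,-215.2,80,-3.5)
E
```

```text
slim 483 front z 34.9 back z 35.5 left 35.2 right 34.8 [644.5 -13.9] [79.5 35. ] 63.1
top z 35.0
held: n 714 x [-24.2  24.6] y [-31.6  28.9] z 23.5
[-0.83125263  0.03306497 -2.47235578]
pos [592.3 -19.1 141. ] yaw -1.55 MOVE [0.156 6.535 2.034] turn 0.391
```

Request:
{"op": "jog_arm", "data": {"commands": [[0.1, 1.4, 0, 0.1], [0.15, 2.8, 0, 0.2], [0.15, 4.2, 0, 0.39], [0.15, 5.4, 0.7, 0.39], [0.15, 6.4, 1.5, 0.39], [0.15, 6.53, 2.03, 0.39], [0.15, 6.53, 2.03, 0.39], [0.15, 6.53, 2.03, 0.39]]}}

```text
t: 50.77
tool_pos: [590.9, -214.8, 79.1]
orientation: [[0.998, -0.062, -0.003], [-0.062, -0.998, 0.001], [-0.003, -0.001, -1.0]]
contact_force: [0.5, 0.6, -1.5]
grip_width: 28.6
```

Request:
{"op": "jog_arm", "data": {"commands": [[0, 0, 0.4, 0], [0, 0, 0.7, 0], [0, 0, 0.9, 0], [0, 0, 1.0, 0], [0, 0, 1.0, 0], [0, 0, 1.0, 0]]}}

```text
t: 51.27
tool_pos: [591.9, -214.8, 50.7]
orientation: [[0.998, -0.061, 0.0], [-0.061, -0.998, -0.0], [0.0, 0.0, -1.0]]
contact_force: [-0.8, 0.4, -2.6]
grip_width: 28.8
```

Request:
{"op": "jog_arm", "data": {"commands": [[0, 0, 0.02, 0], [0, 0, 0.02, 0]]}}

```text
t: 51.43
tool_pos: [591.9, -215.1, 50.2]
orientation: [[0.998, -0.061, 0.0], [-0.061, -0.998, -0.0], [0.0, 0.0, -1.0]]
contact_force: [0.1, 0.1, -2.9]
grip_width: 28.7
```

Request:
{"op": "jog_arm", "data": {"commands": [[0, 0, 0.02, 0], [0, 0, 0.02, 0], [0, 0, 0.02, 0]]}}

```text
t: 51.68
tool_pos: [591.9, -215.2, 49.7]
orientation: [[0.998, -0.061, 0.0], [-0.061, -0.998, -0.0], [0.0, 0.0, -1.0]]
contact_force: [-0.4, 0.2, -0.3]
grip_width: 28.2
```

Request:
{"op": "jog_arm", "data": {"commands": [[0, 0, 0, 0], [0, 0, 0, 0], [0, 0, 0, 0], [0, 0, 0, 0]], "claw": 44}}

```text
t: 52.02
tool_pos: [591.8, -215.1, 49.5]
orientation: [[0.998, -0.061, 0.0], [-0.061, -0.998, -0.0], [0.0, 0.0, -1.0]]
contact_force: [-0.1, -0.5, -0.7]
grip_width: 43.9
```

Request:
{"op": "jog_arm", "data": {"commands": [[0, 0, -0.6, 0], [0, 0, -1.6, 0], [0, 0, -2.8, 0], [0, 0, -3.4, 0], [0, 0, -3.4, 0]]}}

```text
t: 52.43
tool_pos: [593.3, -215.7, 156.8]
orientation: [[0.998, -0.061, 0.006], [-0.061, -0.998, -0.003], [0.006, 0.002, -1.0]]
contact_force: [-0.4, 0.0, 0.5]
grip_width: 44.1
```

Request:
{"op": "jog_arm", "data": {"commands": [[1.76, -6.6, 0, -0.4], [1.76, -6.6, 0, -0.4], [1.76, -6.6, 0, -0.4], [1.76, -6.6, 0, -0.4], [1.76, -6.6, 0, -0.4], [1.76, -6.6, 0, -0.4], [1.76, -6.6, 0, -0.4], [1.76, -6.6, 0, -0.4]]}}

```text
t: 53.1
tool_pos: [656.3, -20.8, 150.8]
orientation: [[1.0, -0.026, -0.001], [-0.026, -1.0, -0.0], [-0.001, 0.0, -1.0]]
contact_force: [0.8, -0.7, 0.0]
grip_width: 44.0
```

```bash
python3 - <<'E'
from nest import *
flush(['slim']);goto(656.6,-20.8,55.5,-1.52);print(robot.observe()['t'])
E
```

```text
slim 438 front z 35.0 back z 35.4 left 35.2 right 35.0 [648.7 -18.5] [76.4 40.4] 78.8
top z 35.1
pos [656.3 -21.4 150.9] yaw -1.53 MOVE [ 0.012 -0.021  3.18 ] turn -0.001
53.15
```

Request:
{"op": "jog_arm", "data": {"commands": [[0.01, -0.02, 1.2, 0], [0.01, -0.02, 2.2, 0], [0.01, -0.02, 2.8, 0], [0.01, -0.02, 3.15, 0], [0.01, -0.02, 3.15, 0], [0.01, -0.02, 3.15, 0]]}}

```text
t: 53.65
tool_pos: [657.0, -20.9, 57.5]
orientation: [[1.0, -0.027, 0.0], [-0.027, -1.0, -0.0], [0.0, 0.0, -1.0]]
contact_force: [0.3, 0.3, 1.5]
grip_width: 44.1
```

Request:
{"op": "jog_arm", "data": {"commands": [[0, 0, 0, 0], [0, 0, 0, 0], [0, 0, 0, 0], [0, 0, 0, 0], [0, 0, 0, 0], [0, 0, 0, 0]], "claw": 20}}

```text
t: 54.15
tool_pos: [657.5, -20.5, 59.0]
orientation: [[1.0, -0.026, 0.002], [-0.026, -1.0, -0.001], [0.002, 0.001, -1.0]]
contact_force: [-4.1, -2.6, 7.5]
grip_width: 28.3
```

Request:
{"op": "jog_arm", "data": {"commands": [[0, 0, -0.1, 0], [0, 0, -0.3, 0], [0, 0, -0.5, 0], [0, 0, -1.0, 0], [0, 0, -2, 0], [0, 0, -2.8, 0], [0, 0, -2.8, 0], [0, 0, -2.8, 0]]}}

```text
t: 54.82
tool_pos: [657.6, -20.1, 143.9]
orientation: [[1.0, -0.026, 0.004], [-0.026, -1.0, -0.0], [0.004, 0.0, -1.0]]
contact_force: [-0.7, -0.0, -3.4]
grip_width: 28.7
```

```bash
python3 - <<'E'
from nest import *
held();print(robot.observe()['contact_force']);goto(655.5,-219.1,80,-3.5)
E
```

```text
held: n 306 x [-15.9  16.7] y [-37.   36.1] z 22.1
[-1.04498966 -0.59364833 -3.13866675]
pos [657.  -20.1 141.9] yaw -1.5 MOVE [0.12  6.633 2.065] turn 0.4
```

Request:
{"op": "jog_arm", "data": {"commands": [[0.1, 1.4, 0, 0.1], [0.12, 2.8, 0, 0.2], [0.12, 4.2, 0, 0.4], [0.12, 5.4, 0.7, 0.4], [0.12, 6.5, 1.5, 0.4], [0.12, 6.63, 2.06, 0.4], [0.12, 6.63, 2.06, 0.4], [0.12, 6.63, 2.06, 0.4]]}}

```text
t: 55.53
tool_pos: [654.4, -218.7, 77.6]
orientation: [[0.998, -0.062, -0.003], [-0.062, -0.998, 0.001], [-0.003, -0.001, -1.0]]
contact_force: [-0.5, 0.3, -1.7]
grip_width: 28.8
```

Request:
{"op": "jog_arm", "data": {"commands": [[0, 0, 0.4, 0], [0, 0, 0.7, 0], [0, 0, 0.9, 0], [0, 0, 1.0, 0], [0, 0, 1.0, 0], [0, 0, 1.0, 0]]}}

```text
t: 56.03
tool_pos: [655.5, -218.6, 49.3]
orientation: [[0.998, -0.06, 0.0], [-0.06, -0.998, -0.0], [0.0, 0.0, -1.0]]
contact_force: [0.6, 0.3, -1.2]
grip_width: 28.7
```

Request:
{"op": "jog_arm", "data": {"commands": [[0, 0, 0.02, 0], [0, 0, 0.02, 0]]}}

```text
t: 56.2
tool_pos: [655.5, -218.7, 49.1]
orientation: [[0.998, -0.061, 0.001], [-0.061, -0.998, 0.0], [0.0, -0.0, -1.0]]
contact_force: [-1.8, 3.3, 3.5]
grip_width: 28.7
```

Down on the tray floor. I release, retreat and check.

Request:
{"op": "jog_arm", "data": {"commands": [[0, 0, 0, 0], [0, 0, 0, 0], [0, 0, 0, 0], [0, 0, 0, 0]], "claw": 44}}

```text
t: 56.53
tool_pos: [655.3, -219.1, 48.5]
orientation: [[0.998, -0.061, 0.0], [-0.061, -0.998, -0.0], [0.0, 0.0, -1.0]]
contact_force: [-0.7, 0.2, -0.5]
grip_width: 44.5
```

Request:
{"op": "jog_arm", "data": {"commands": [[0, 0, -0.6, 0], [0, 0, -1.6, 0], [0, 0, -2.8, 0], [0, 0, -4.0, 0], [0, 0, -5.5, 0], [0, 0, -6, 0], [0, 0, -6, 0]]}}

```text
t: 57.12
tool_pos: [656.4, -219.5, 234.9]
orientation: [[0.998, -0.061, 0.007], [-0.061, -0.998, -0.003], [0.007, 0.002, -1.0]]
contact_force: [1.6, -0.1, 0.4]
grip_width: 43.7
```

Request:
{"op": "jog_arm", "data": {"commands": [[-2.5, 3, 0, 0], [-2.5, 3, 0, 0], [-2.5, 3, 0, 0], [-2.5, 3, 0, 0], [-2.5, 3, 0, 0], [-2.5, 3, 0, 0]]}}

```text
t: 57.62
tool_pos: [575.0, -304.2, 228.1]
orientation: [[0.998, -0.062, -0.0], [-0.062, -0.998, 0.0], [-0.0, -0.0, -1.0]]
contact_force: [-0.3, 0.2, 0.2]
grip_width: 44.4
```

```bash
python3 - <<'E'
from nest import *
d,C=snap('wrist');P=cloud(d,C);save(d,'pics/w10.png')
for c in comps(P,22.5,60,300,(400,700,-285,-140)): print(*c)
for x,y in ((445.9,-206.3),(516.8,-210.6),(591.6,-215.2),(655.5,-219.1)):
    g=d['img'].astype(int);m=(g[...,1]>g[...,0]+25)&(g[...,1]>g[...,2]+20)&(abs(P[...,0]-x)<30)&(abs(P[...,1]-y)<55)
    print('green z',np.percentile(P[m][:,2],[10,50,90]).round(1))
a,A=snap('scene');Q=cloud(a,A);save(a,'pics/a2.png');b,B=snap('side');save(b,'pics/b2.png')
o=np.load('s0.npz')
for n,i in(('a',a),('b',b)):
    df=np.abs(i['img'].astype(int)-o[n+'i']).sum(-1)>70;cv2.imwrite(f'pics/d{n}.png',(df*255).astype(np.uint8))
cv2.imwrite('pics/ab.png',np.vstack([a['img'][:,:,::-1][120:400,100:460],b['img'][:,:,::-1][100:380,60:420]]))
print(robot.observe()['t'])
E
```

```text
137.0 98.0 5394 [ 446.  -206.6] [95.3 42.4] 86.1 47.2
214.0 99.0 5148 [ 516.5 -211.2] [78.9 56.4] 86.5 38.3
360.0 99.0 3352 [ 654.  -219.1] [74.3 34.4] 86.5 46.6
292.0 99.0 3599 [ 591.1 -214.8] [61.6 50. ] 86.4 31.7
green z [23.5 25.  26. ]
green z [23.9 25.  26. ]
green z [24. 25. 26.]
green z [23.8 25.  26. ]
57.7667
```

View pics/w10.png

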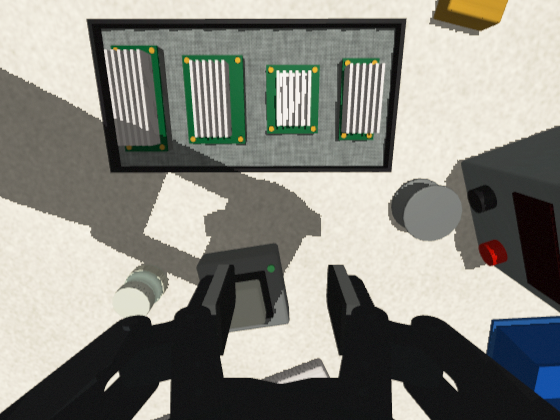

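View pics/ab.png

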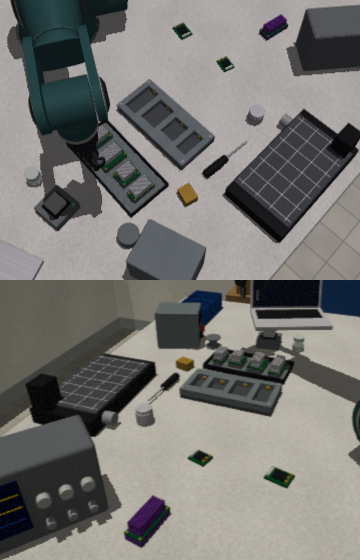

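All four modules stand flat in the tray, at wrist-view columns 137, 214, 292 and 360. The nest is empty, and the boards, purple look-alike, driver, tin, brass block, jar and spool are where they were. Handing in.

```bash
python3 -c "
from h import *
order.finish_job();print(robot.observe()['t'])"
```

```text
the job is handed in; nothing more can be done
the job is handed in; nothing more can be done
```

The job is handed in, at about 58 s of the 210 s allowed. All four modules went home in their pockets, the key was pressed, and all four are now in the black tray.

- **Seating:** Each module was pressed until it stopped on the pocket floor; the stop read 31 to 44 N, more than the 5 to 15 N needed. Camera depth then showed long, wide and short about 0.9, 0.5 and 0.3 mm proud. I touched long before the key press and wide after it. Both met the fingertip at z = 60.0 mm, exactly home, and did not give. I did not touch-check short, and slim had read flush.
- **Key:** I half-pressed it to the first click and held it there for about 1.2 s at 5 to 8 N. Then I pressed it fully down (25 N at the stop) and let it go. Afterwards its top read 63 mm, which is its up position.
- **Tray:** All four modules stand flat and upright, with green faces at about 25 mm, where 24 mm plus the wrist camera's 1 mm bias is expected. They sit within 1.5 mm of their planned spots and square to the tray.
- **Rest of the bench:** By eye, the bystanders and the purple look-alike look unmoved. I did not measure them.

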